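# Set out the staining bench

## Task

Set out the bench for staining. In the three-bay carrier, stand the empty steel beaker in the middle bay, the larger of the two brown bottles that stand near the mixer (not those by the window) in the end bay nearer the round black viewing plate and the smaller one in the other end bay, and put the beaker's cover on the beaker; lay the single culture dish from the grey sheet flat in the middle of the viewing plate. The taller blue-capped bottle and the stack of dishes stay where they stand.

Things in the scene. Friction and masses are not known exactly. Their poses are not given: they have to be found in the camera images.
- carrier: Low bare-aluminium carrier, fixed to the bench, 98 x 269 x 12 mm, with three square open bays in one row along its y axis. Origin: centre of its underside. The middle bay is centred on the origin, the end bays at y = +88 mm and y = -88 mm in its own frame. Each bay is 88 mm (x) by 83 mm (y) inside, its floor 4 mm above the bench; lips and dividers are 5 mm thick and 12 mm high. It stands left or right of the mixer, turned by up to 15 degrees.
- view_plate: Round black viewing plate, fixed to the bench, 112 mm across, 10.7 mm high, flat on top with a thin steel-coloured line 74 mm across round its middle. Origin: centre of its underside. It stands on the other side of the mixer from the carrier.
- bottle_large: The larger of the two dark-brown, black-capped screw-cap reagent bottles, loose, 60 mm diameter, 120 mm high, about 0.2 kg. The black cap is 34 mm across and spans 102 to 120 mm above the underside; it does not turn and bears the bottle's weight. Origin: centre of the underside, z up.
- bottle_small: The smaller of the two dark-brown, black-capped screw-cap reagent bottles, loose, 52 mm diameter, 110 mm high, about 0.15 kg. The black cap is 30 mm across and spans 92 to 110 mm above the underside; it does not turn and bears the bottle's weight. Origin: centre of the underside, z up.
- beaker: Empty stainless-steel beaker, loose, open at the top, 56 mm diameter with a rolled lip of 59 mm, 74 mm high, wall 2 mm, about 0.12 kg. Origin: centre of the underside, z up.
- cover: Steel beaker cover, loose, lying right way up: a disc 68 mm across (5 to 9 mm above the origin) with a black upright knob in the middle, 16 mm across, from 11 to 33 mm above the origin; below the disc a locating boss 36 mm across at the disc and 30 mm at its foot, 5 mm high, which drops loosely into the beaker's mouth. 60 g. Origin: centre of the boss's foot, z up. Seated, its origin is 69 mm above the beaker's.
- dish: The single flat lidded culture dish, loose, cream-coloured, round, starting on the thin (2 mm) grey sheet behind the mixer, 62 mm diameter, 14 mm high, 22 g. Origin: centre of the underside, z up.
- bottle_tall: Bystander: taller pale bottle with a blue screw cap, loose, 66 mm diameter, 154 mm high. Stays where it stands. Origin: centre of the underside.
- dish_stack: Bystander: slightly uneven stack of culture dishes, loose, about 65 x 71 mm, 43 mm high, standing on the white worktop to the right, near the stove. Stays where it stands. Origin: near the centre of the underside.
Things that resemble listed ones, but are neither listed nor needed, are in the scene too. What is shaped like the cover but green or orange is not meant.

How it is judged:
By the outcome, as a careful person would: the job done as asked, in the order asked, and still so for the second after the job is handed in, with the robot touching nothing.
It also fails if it takes over 147 s, if anything falls off the work surface, if the arm or the gripper's body presses on something with over 40 N, if the wrist force passes 120 N, or if a joint passes its speed limit or range.

## Robot

A 6-joint arm with a two-finger parallel gripper is mounted at the origin on a cart in front of the work surface, level with it; the furniture and walls round the work are solid. World frame = base frame: x ahead of the robot, y to its left, z up, the work surface at z = 0. Lengths are in m, angles in rad, forces in N, time in s.
With the tool pointing down it reaches from about 0.225 to 0.875 m from the base axis. Payload 3.4 kg.
Tool frame: the origin (TCP) lies at the very end of the fingers, on their centre line; the grasp point (between the pads) lies 19 mm behind it (manip.pinch_z is the distance from the TCP to the grasp point, in m); z points along the fingers, y is the line along which they close (so a half turn about z gives the same grasp; the last joint's range is limited). The gripper opens to 85 mm and grips with 20 to 120 N. Pads are 22 mm wide; open, the fingers measure 114 mm over their backs; the gripper's body (76 mm by 85 mm) begins 54 mm behind the grasp point. The pads swing forward as they close: fully open they stand 13 mm farther back than shut.
Start: joints at [-1.348, 0.276, 1.505, -0, 1.361, -0.121], TCP at [0.194, -0.541, 0.231] pointing down, gripper open.
Joint ranges: [-2.89, 2.89], [-0.75, 2.08], [0.22, 2.7], [-1.18, 4.32], [0.11, 2.71], [-2.7, 2.7]. Speed limits (rad/s): [2.57, 2.57, 3.14, 3.14, 3.14, 3.14].

## Interface

Orientations are given as a unit quaternion [w, x, y, z].
In Python, from rig import manip gives the robot as it stands. The module is installed in compiled form; this text tells all that it offers.
- The arm moves only by the shell command python3 -m jog 'ROWS' [FORCE]. ROWS is JSON, a list of rows, each an object of numbers: "dx", "dy", "dz": the shift along the tool's x, y, z each as a share of 25 cm, from -1 to 1; "ax", "ay", "az": the turn, a rotation vector about the tool's x, y, z each as a share of 90 degrees, from -1 to 1; "grip": the opening, from -1 (shut) to 1 (fully open), so that 0 is half open. A call has 1 to 5 rows; each row is the pose to reach, as a shift and turn from the pose commanded when the call began, along the tool's axes at that moment; what a row does not reach only later rows make up. A row lasts 1/12 s, in which the tool goes at most 41.7 mm and 7.16 degrees, less where a joint would pass 70% of its speed; a pose out of reach is approached as far as the arm can. A call with a number of a shift or a turn outside -1 to 1 is refused whole. A call with a gripper value outside its range is refused whole. The fingers move at their own pace and stop on an object; FORCE is the grip in N (left out, the last holds). Time passes only in rows, so rows that repeat a pose let the fingers close. It gives the time, the measured TCP pose, the force, the opening and the grip force at its end, in the units of the state.
- manip.get_state(): the state, without advancing time (a new reading comes with each control period).
- manip.get_image(name): name is "scene" or "top" or "wrist"; returns a dict with "img" (480x640x3 uint8, red, green, blue), "mtx" (3x3 intrinsics, pixels), "k1" (the pictures are not rectified: a ray, as slopes to the right and down, at radius r is drawn at 1 + k1 r^2 times it, then the intrinsics apply), "world_to_cam" (4x4, takes a point from world to camera coordinates); the wrist camera has in their place "T_tool_cam" (4x4, takes a point from camera to tool coordinates, whose origin is the TCP and whose axes are the flange's). Camera axes: x right, y down, z forward; pixel columns grow to the right and rows downward; lengths in m; the calibration is good to about 2 mm. A picture is of the moment at which its call begins: read the wrist's pose just before it. There is no depth.
- manip.sign_off(): hands the job in; it is judged then, once.
The state is a dict: "clock": time; "qpos": joint angles; "qd": joint speeds; "effort": joint torques, N m; "position": TCP position; "ee_rot": TCP orientation; "contact_force": force on the tool from outside, world axes, zero at the start; "moment": the same for the moment, N m; "width": finger opening in m; "gripper_force": force on a finger pad.
Only numpy, scipy, OpenCV 4.12 (cv2) and the standard library are available. Lean on these libraries where they do the work, as an engineer would, in place of code of your own. Each camera call takes 0.05 s, during which the arm holds its last target. There are 200 camera calls.

## Working session

There is one attempt and no reset: what is moved stays moved. The work goes in short steps, Python scripts to look and compute and a shell command to move; the robot and the scene stay as the last step left them, time stands still between calls to the robot, and variables do not carry over. Pictures are saved under pics/ and viewed, at most 16 in all, crops included, and the job is handed in when it is done.

```bash
mkdir -p pics; cat > h.py <<'E'
import numpy as np, cv2, json
from rig import manip
from scipy.spatial.transform import Rotation as R
def T_tool(s):
    T=np.eye(4); q=s["ee_rot"]; T[:3,:3]=R.from_quat([q[1],q[2],q[3],q[0]]).as_matrix(); T[:3,3]=s["position"]; return T
def shot(name,fn=None):
    s=manip.get_state(); d=manip.get_image(name)
    if name=="wrist": d["c2w"]=T_tool(s)@np.array(d["T_tool_cam"])
    else: d["c2w"]=np.linalg.inv(np.array(d["world_to_cam"]))
    if fn: cv2.imwrite("pics/"+fn,d["img"][:,:,::-1])
    np.savez(""+name+"_last.npz",img=d["img"],mtx=d["mtx"],k1=d["k1"],c2w=d["c2w"])
    return d
def load(name): 
    z=np.load(""+name+"_last.npz"); return {k:z[k] for k in z}
def ray(d,u,v):
    K=np.array(d["mtx"]);k1=float(d["k1"])
    x=cv2.undistortPoints(np.array([[[u,v]]],float),K,np.array([k1,0,0,0,0.]),None,None,None)[0,0] if False else None
    p=np.array([(u-K[0,2])/K[0,0],(v-K[1,2])/K[1,1]]); q=p.copy()
    for _ in range(20): q=p/(1+k1*(q@q))
    c=d["c2w"]; return c[:3,3],c[:3,:3]@np.array([q[0],q[1],1])
def onz(d,u,v,z):
    o,r=ray(d,u,v); return (o+r*(z-o[2])/r[2])[:3]
def proj(d,P):
    w=np.linalg.inv(d["c2w"]); p=w[:3,:3]@np.array(P)+w[:3,3]; q=p[:2]/p[2]; q=q*(1+float(d["k1"])*(q@q))
    K=np.array(d["mtx"]); return q*[K[0,0],K[1,1]]+K[:2,2]
def delta(x,y,z,yaw=None):
    """yaw: desired world angle of tool y line (rad), mod pi. prints dx.. az for one row with tool-down correction"""
    s=manip.get_state();T=T_tool(s); M=T[:3,:3]
    d=M.T@(np.array([x,y,z])-T[:3,3])/0.25
    print("pos",np.round(s["position"],4),"clock",round(s["clock"],2),"d",np.round(d,3),end=" ")
    cur=np.arctan2(M[1,1],M[0,1]); 
    if yaw is None: yaw=cur
    e=(yaw-cur+np.pi/2)%np.pi-np.pi/2
    ty=np.array([np.cos(cur+e),np.sin(cur+e),0]);tz=np.array([0,0,-1.]);G=np.c_[np.cross(ty,tz),ty,tz]
    rv=R.from_matrix(M.T@G).as_rotvec()/(np.pi/2); print("a",np.round(rv,3),"yawnow",round(np.degrees(cur),1),"q6",round(s["qpos"][5],2))
E
python3 - <<'E'
from h import *
a=shot("scene","scene1.png");b=shot("top","top1.png")
print(a["mtx"],a["k1"],a["c2w"].round(3),b["c2w"].round(3),b["k1"]); print({k:np.round(v,3) for k,v in manip.get_state().items()})
d=manip.get_image("wrist"); print(np.round(d["T_tool_cam"],3),manip.pinch_z)
E
```

```text
[[551.93657932   0.         314.16034952]
 [  0.         551.93657932 245.37761749]
 [  0.           0.           1.        ]] -0.042144650944791515 [[-0.461 -0.528  0.713 -0.571]
 [-0.888  0.275 -0.369  0.414]
 [-0.001 -0.803 -0.596  0.953]
 [ 0.     0.     0.     1.   ]] [[ 0.005 -0.991  0.134  0.334]
 [-1.    -0.004  0.01  -0.173]
 [-0.009 -0.134 -0.991  1.549]
 [ 0.     0.     0.     1.   ]] 0.008550435140146398
{'clock': np.float64(0.1), 'qpos': array([-1.348,  0.277,  1.506,  0.   ,  1.361, -0.121]), 'qd': array([-0.001, -0.004, -0.003,  0.   , -0.001,  0.001]), 'effort': array([ 2.000e-03, -4.177e+01, -2.464e+01, -0.000e+00,  6.000e-03,
       -0.000e+00]), 'position': array([ 0.194, -0.541,  0.231]), 'ee_rot': array([-0.001,  0.985,  0.171, -0.   ]), 'contact_force': array([ 1.6  , -0.528, -0.448]), 'moment': array([0.027, 0.02 , 0.026]), 'gripper_force': np.float64(0.0), 'width': np.float64(0.085)}
[[-0.    -0.948 -0.319  0.083]
 [ 1.     0.    -0.001  0.   ]
 [ 0.001 -0.319  0.948 -0.143]
 [ 0.     0.     0.     1.   ]] 0.0187
```

View pics/scene1.png

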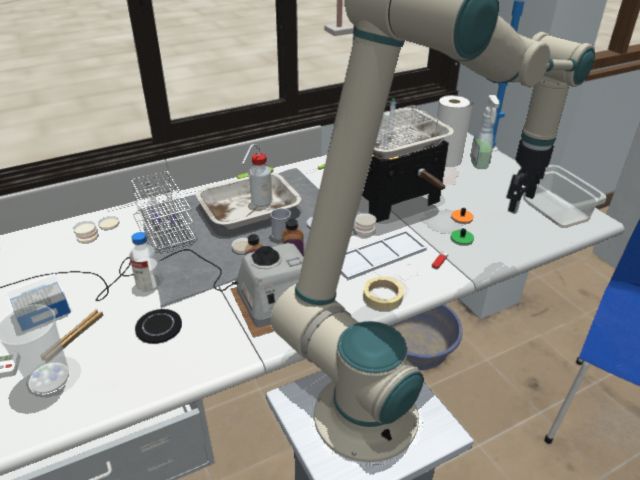

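View pics/top1.png

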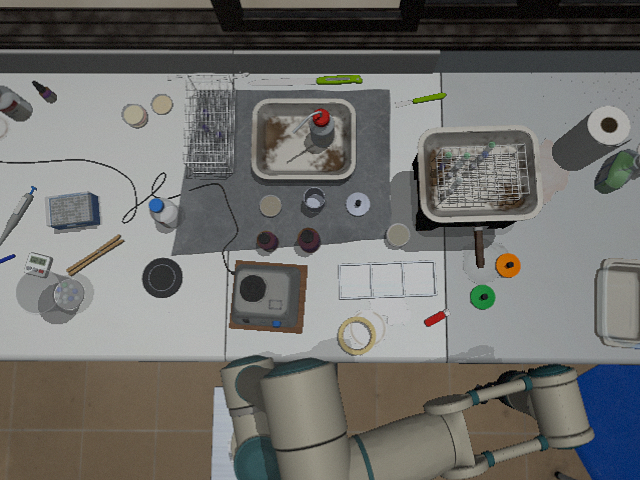

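The scene view shows the layout but hides the carrier area partly. The top view (px) shows:

- **Bottles:** brown bottles at (267,240) and (309,239). Brown ones by the window at (15,103) and (43,91) are not meant.
- **Beaker:** (314,198). The glass beakers at (68,292) and (375,325) are not meant.
- **Cover:** steel at (357,204). The orange (508,265) and green (483,297) ones are not meant.
- **Dish:** (270,205). Not meant are the stack (398,235) and the dishes at (134,115) and (161,104).
- **Fixed parts:** viewing plate (162,278), carrier (387,280), mixer (268,295).

I'll check these choices in one close crop.

```bash
python3 - <<'E'
from h import *
d=load("top"); im=d["img"][:,:,::-1]
c=im[180:320,140:450]; c=cv2.resize(c,None,fx=2.55,fy=2.55,interpolation=cv2.INTER_CUBIC); cv2.imwrite("pics/crop1.png",c); print(c.shape,d["mtx"])
for n,u,v,z in [("lb",309,234,.12),("sb",267,236,.11),("beak",314,193,.074),("cov",358,204,.033),("dish",270,205,.016),("plate",162,277,.0107),("tall",156,205,.154),("stack",398,235,.043),("car1",338,263,.012),("car2",434,261,.012),("car3",436,297,.012),("car4",340,300,.012),("mixer",253,287,.1)]: print(n,onz(d,u,v,z).round(3))
E
```

```text
(357, 790, 3) [[555.92823369   0.         330.18565471]
 [  0.         555.92823369 244.54380639]
 [  0.           0.           1.        ]]
lb [ 0.554 -0.104  0.12 ]
sb [0.55  0.006 0.11 ]
beak [ 0.674 -0.114  0.074]
cov [ 0.652 -0.235  0.033]
dish [0.652 0.012 0.016]
plate [0.449 0.308 0.011]
tall [0.622 0.287 0.154]
stack [ 0.564 -0.344  0.043]
car1 [ 0.49  -0.18   0.012]
car2 [ 0.496 -0.446  0.012]
car3 [ 0.397 -0.45   0.012]
car4 [ 0.387 -0.186  0.012]
mixer [0.417 0.041 0.1  ]
```

View pics/crop1.png

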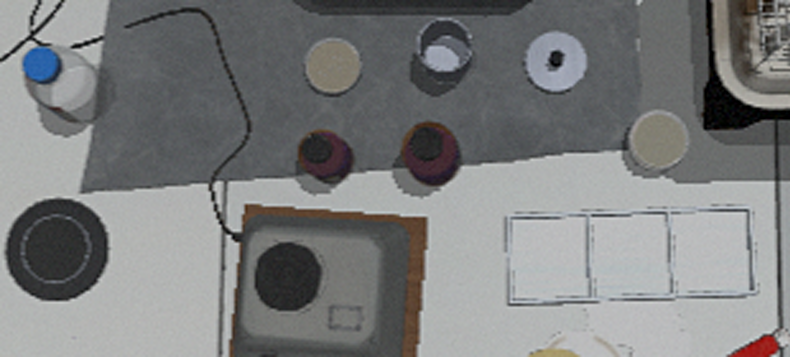

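The crop confirms the choices, in crop px: beaker (444,45), cover (557,61) with its knob, dish (333,66), large bottle cap (428,142), small bottle cap (316,148), carrier corners (508,214), (751,207), (755,297), (510,303), plate (57,249). Next I compute positions and reach for the beaker, closing along y because of the tray behind it.

```bash
python3 - <<'E'
from h import *
d=load("top")
def f(u,v): return (u+.5)/2.55+140-.5,(v+.5)/2.55+180-.5
for n,u,v,z in [("lb",428,142,.122),("sb",316,148,.112),("beak",444,45,.074),("cov",557,61,.010),("knob",556,59,.035),("dish",333,66,.016),("plate",57,249,.0107),("traylow",444,0,.04)]: print(n,onz(d,*f(u,v),z).round(4))
C=[onz(d,*f(u,v),.012) for u,v in [(508,214),(751,207),(755,297),(510,303)]]
print(np.round(C,3),np.mean(C,0).round(4)); e=(C[0]+C[3]-C[1]-C[2])/2; print("len",np.linalg.norm(e),"yaw",np.degrees(np.arctan2(-e[0],e[1])))
delta(.67,-.114,.23,np.pi/2)
E
```

```text
lb [ 0.5501 -0.1004  0.122 ]
sb [0.5449 0.015  0.112 ]
beak [ 0.6617 -0.1138  0.074 ]
cov [ 0.6582 -0.2364  0.01  ]
knob [ 0.6552 -0.2343  0.035 ]
dish [0.6505 0.0108 0.016 ]
plate [0.4476 0.3081 0.0107]
traylow [ 0.7193 -0.1119  0.04  ]
[[ 0.488 -0.183  0.012]
 [ 0.497 -0.447  0.012]
 [ 0.399 -0.449  0.012]
 [ 0.391 -0.185  0.012]] [ 0.4437 -0.3161  0.012 ]
len 0.264311603199052 yaw 1.8023558896853957
pos [ 0.1937 -0.541   0.2307] clock 0.15 d [ 2.369 -0.966  0.004] a [-0.001  0.     0.219] yawnow -70.3 q6 -0.12
```

```bash
python3 -m jog '[{"az":0.219},{"az":0.219},{"az":0.219}]'
python3 -m jog '[{"dx":0.6,"dy":-0.55},{"dx":0.6,"dy":-0.55},{"dx":0.6,"dy":-0.55},{"dx":0.6,"dy":-0.55},{"dx":0.6,"dy":-0.55}]'
python3 -m jog '[{"dx":0.6,"dy":-0.55},{"dx":0.6,"dy":-0.55},{"dx":0.6,"dy":-0.55},{"dx":0.6,"dy":-0.55},{"dx":0.6,"dy":-0.55}]'
python3 -c "
from h import *
delta(.58,-.11,.23,np.pi/2)"
```

```text
pos [ 0.1937 -0.541   0.2307] clock 0.15 d [ 2.036 -1.102  0.004] a [-0.001  0.     0.219] yawnow -70.3 q6 -0.12schema error: expected keys dx, dy, dz, ax, ay, az, grip
schema error: expected keys dx, dy, dz, ax, ay, az, grip
schema error: expected keys dx, dy, dz, ax, ay, az, grip
```

```bash
python3 -m jog '[{"dx":0,"dy":0,"dz":0,"ax":0,"ay":0,"az":0.219,"grip":1},{"dx":0,"dy":0,"dz":0,"ax":0,"ay":0,"az":0.219,"grip":1},{"dx":0,"dy":0,"dz":0,"ax":0,"ay":0,"az":0.219,"grip":1}]'
python3 -m jog '[{"dx":0.6,"dy":-0.55,"dz":0,"ax":0,"ay":0,"az":0,"grip":1},{"dx":0.6,"dy":-0.55,"dz":0,"ax":0,"ay":0,"az":0,"grip":1},{"dx":0.6,"dy":-0.55,"dz":0,"ax":0,"ay":0,"az":0,"grip":1},{"dx":0.6,"dy":-0.55,"dz":0,"ax":0,"ay":0,"az":0,"grip":1},{"dx":0.6,"dy":-0.55,"dz":0,"ax":0,"ay":0,"az":0,"grip":1}]'
python3 -m jog '[{"dx":0.6,"dy":-0.55,"dz":0,"ax":0,"ay":0,"az":0,"grip":1},{"dx":0.6,"dy":-0.55,"dz":0,"ax":0,"ay":0,"az":0,"grip":1},{"dx":0.6,"dy":-0.55,"dz":0,"ax":0,"ay":0,"az":0,"grip":1},{"dx":0.6,"dy":-0.55,"dz":0,"ax":0,"ay":0,"az":0,"grip":1},{"dx":0.6,"dy":-0.55,"dz":0,"ax":0,"ay":0,"az":0,"grip":1}]'
python3 -c "
from h import *
delta(.58,-.11,.23,np.pi/2)"
```

```text
clock: 0.4
position: [0.1938, -0.5412, 0.2309]
ee_rot: [-0.0, 1.0, -0.003, -0.0]
contact_force: [0.0, -0.1, -0.7]
width: 0.0854
gripper_force: 0.0
clock: 0.82
position: [0.345, -0.4019, 0.2311]
ee_rot: [-0.0, 1.0, -0.0, 0.0]
contact_force: [0.4, -0.9, 0.1]
width: 0.0855
gripper_force: 0.0
clock: 1.23
position: [0.4953, -0.2642, 0.2311]
ee_rot: [-0.0, 1.0, 0.0, 0.0]
contact_force: [-0.7, -1.0, 0.8]
width: 0.0853
gripper_force: 0.0
pos [ 0.4953 -0.2642  0.2311] clock 1.23 d [ 0.339 -0.617  0.005] a [-0. -0.  0.] yawnow -90.0 q6 0.96
```

```bash
python3 -m jog '[{"dx":0.5,"dy":-0.6,"dz":-0.2,"ax":0,"ay":0,"az":0,"grip":1},{"dx":0.5,"dy":-0.6,"dz":-0.2,"ax":0,"ay":0,"az":0,"grip":1},{"dx":0.5,"dy":-0.6,"dz":-0.2,"ax":0,"ay":0,"az":0,"grip":1},{"dx":0.5,"dy":-0.6,"dz":-0.2,"ax":0,"ay":0,"az":0,"grip":1},{"dx":0.5,"dy":-0.6,"dz":-0.2,"ax":0,"ay":0,"az":0,"grip":1}]'
python3 -m jog '[{"dx":0,"dy":0,"dz":0,"ax":0,"ay":0,"az":0,"grip":1}]' >/dev/null
python3 -c "
from h import *
d=shot('wrist','w1.png')
for n,P in dict(lb=[.550,-.1,.122],sb=[.545,.015,.112],bk=[.665,-.114,.076],kn=[.655,-.234,.035],di=[.65,.011,.016]).items(): print(n,proj(d,P).round(0))"
```

```text
clock: 1.65
position: [0.6203, -0.1139, 0.2817]
ee_rot: [-0.0, 1.0, 0.0, 0.0]
contact_force: [0.6, 0.6, -0.3]
width: 0.0855
gripper_force: 0.0
lb [308. 291.]
sb [188. 290.]
bk [325. 159.]
kn [438. 164.]
di [211. 165.]
```

View pics/w1.png

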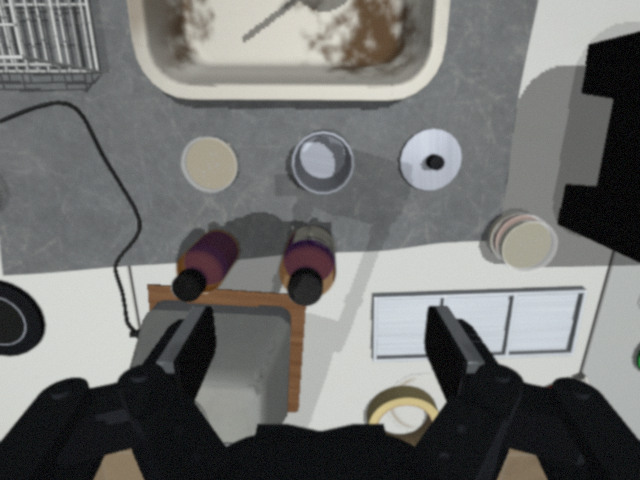

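The wrist view shows the beaker rim at (323,161), the knob top at (435,162), the dish at (209,164), the large cap at (306,286) and the small cap at (189,285). All are close to the predictions, and the shoulders under the caps slope away. I'll refine the numbers.

```bash
python3 -c "
from h import *
d=load('wrist')
for n,u,v,z in [('lb',306,286,.122),('sb',189,285,.112),('bk',323,161,.076),('kn',435,161,.035),('disc',431,159,.011),('di',209,164,.016),
 ('cTL',373,292,.012),('cTR',583,288,.012),('cBR',574,353,.012),('cBL',374,358,.012)]: print(n,onz(d,u,v,z).round(4))
delta(.665,-.114,.23,np.pi/2)"
```

```text
lb [ 0.5555 -0.0978  0.122 ]
sb [0.5507 0.0133 0.112 ]
bk [ 0.6627 -0.1126  0.076 ]
kn [ 0.6585 -0.2305  0.035 ]
disc [ 0.6578 -0.2331  0.011 ]
di [0.6514 0.0133 0.016 ]
cTL [ 0.4934 -0.1768  0.012 ]
cTR [ 0.5005 -0.4395  0.012 ]
cBR [ 0.4045 -0.45    0.012 ]
cBL [ 0.3954 -0.1832  0.012 ]
pos [ 0.621  -0.1137  0.2815] clock 1.78 d [0.176 0.002 0.206] a [-0.    -0.001  0.003] yawnow -89.7 q6 1.27
```

```bash
python3 -m jog '[{"dx":0.166,"dy":0,"dz":0.1,"ax":0,"ay":0,"az":0,"grip":1},{"dx":0.166,"dy":0,"dz":0.3,"ax":0,"ay":0,"az":0,"grip":1},{"dx":0.166,"dy":0,"dz":0.45,"ax":0,"ay":0,"az":0,"grip":1},{"dx":0.166,"dy":0,"dz":0.55,"ax":0,"ay":0,"az":0,"grip":1},{"dx":0.166,"dy":0,"dz":0.6,"ax":0,"ay":0,"az":0,"grip":1}]' >/dev/null
python3 -m jog '[{"dx":0,"dy":0,"dz":0.1,"ax":0,"ay":0,"az":0,"grip":1},{"dx":0,"dy":0,"dz":0.2,"ax":0,"ay":0,"az":0,"grip":1},{"dx":0,"dy":0,"dz":0.3,"ax":0,"ay":0,"az":0,"grip":1},{"dx":0,"dy":0,"dz":0.4,"ax":0,"ay":0,"az":0,"grip":1},{"dx":0,"dy":0,"dz":0.415,"ax":0,"ay":0,"az":0,"grip":1}]'
python3 -m jog '[{"dx":0,"dy":0,"dz":0,"ax":0,"ay":0,"az":0,"grip":0},{"dx":0,"dy":0,"dz":0,"ax":0,"ay":0,"az":0,"grip":0},{"dx":0,"dy":0,"dz":0,"ax":0,"ay":0,"az":0,"grip":0},{"dx":0,"dy":0,"dz":0,"ax":0,"ay":0,"az":0,"grip":0},{"dx":0,"dy":0,"dz":0,"ax":0,"ay":0,"az":0,"grip":0}]' 40
python3 -m jog '[{"dx":0,"dy":0,"dz":0,"ax":0,"ay":0,"az":0,"grip":0},{"dx":0,"dy":0,"dz":0,"ax":0,"ay":0,"az":0,"grip":0},{"dx":0,"dy":0,"dz":0,"ax":0,"ay":0,"az":0,"grip":0},{"dx":0,"dy":0,"dz":0,"ax":0,"ay":0,"az":0,"grip":0},{"dx":0,"dy":0,"dz":0,"ax":0,"ay":0,"az":0,"grip":0}]' 40
python3 -c "
from h import *
delta(.4450,-.3145,.08,np.pi/2)"
```

```text
clock: 2.62
position: [0.6557, -0.1167, 0.0224]
ee_rot: [-0.001, 1.0, -0.001, -0.005]
contact_force: [-1.1, 0.3, -1.1]
width: 0.0854
gripper_force: 0.0
clock: 3.03
position: [0.6615, -0.117, 0.0293]
ee_rot: [0.001, 1.0, -0.0, 0.002]
contact_force: [-0.3, 0.6, 2.0]
width: 0.0558
gripper_force: 43.6
clock: 3.45
position: [0.6615, -0.117, 0.0293]
ee_rot: [0.001, 1.0, 0.0, 0.001]
contact_force: [0.1, -1.4, 5.8]
width: 0.0559
gripper_force: 43.8
pos [ 0.6615 -0.117   0.0293] clock 3.45 d [-0.865  0.79  -0.204] a [ 0.001 -0.002  0.   ] yawnow -90.0 q6 1.29
```

```bash
python3 -m jog '[{"dx":0,"dy":0,"dz":-0.1,"ax":0,"ay":0,"az":0,"grip":0},{"dx":0,"dy":0,"dz":-0.2,"ax":0,"ay":0,"az":0,"grip":0},{"dx":-0.1,"dy":0.1,"dz":-0.2,"ax":0,"ay":0,"az":0,"grip":0},{"dx":-0.2,"dy":0.2,"dz":-0.2,"ax":0,"ay":0,"az":0,"grip":0},{"dx":-0.3,"dy":0.3,"dz":-0.2,"ax":0,"ay":0,"az":0,"grip":0}]'
python3 -m jog '[{"dx":-0.1,"dy":0.1,"dz":0,"ax":0,"ay":0,"az":0,"grip":0},{"dx":-0.2,"dy":0.2,"dz":0,"ax":0,"ay":0,"az":0,"grip":0},{"dx":-0.3,"dy":0.3,"dz":0,"ax":0,"ay":0,"az":0,"grip":0},{"dx":-0.4,"dy":0.4,"dz":0,"ax":0,"ay":0,"az":0,"grip":0},{"dx":-0.5,"dy":0.45,"dz":0,"ax":0,"ay":0,"az":0,"grip":0}]' >/dev/null
python3 -m jog '[{"dx":-0.06,"dy":0.04,"dz":0,"ax":0,"ay":0,"az":0,"grip":0},{"dx":-0.06,"dy":0.04,"dz":0,"ax":0,"ay":0,"az":0,"grip":0},{"dx":-0.06,"dy":0.04,"dz":0,"ax":0,"ay":0,"az":0,"grip":0}]'
python3 -c "
from h import *
delta(.4455,-.3145,.0325,np.pi/2)"
```

```text
clock: 3.87
position: [0.5847, -0.1916, 0.0779]
ee_rot: [0.0, 1.0, 0.001, 0.0]
contact_force: [-0.2, -0.9, -0.7]
width: 0.0561
gripper_force: 44.0
clock: 4.53
position: [0.4448, -0.3142, 0.0776]
ee_rot: [-0.0, 1.0, -0.001, 0.0]
contact_force: [0.4, -0.0, -0.9]
width: 0.0558
gripper_force: 44.0
pos [ 0.4448 -0.3142  0.0776] clock 4.53 d [0.003 0.001 0.18 ] a [-0.    -0.    -0.002] yawnow -90.1 q6 0.83
```

```bash
python3 -m jog '[{"dx":0.003,"dy":0,"dz":0.06,"ax":0,"ay":0,"az":0,"grip":0},{"dx":0.003,"dy":0,"dz":0.12,"ax":0,"ay":0,"az":0,"grip":0},{"dx":0.003,"dy":0,"dz":0.16,"ax":0,"ay":0,"az":0,"grip":0},{"dx":0.003,"dy":0,"dz":0.18,"ax":0,"ay":0,"az":0,"grip":0},{"dx":0.003,"dy":0,"dz":0.182,"ax":0,"ay":0,"az":0,"grip":0}]'
python3 -m jog '[{"dx":0,"dy":0,"dz":0,"ax":0,"ay":0,"az":0,"grip":1},{"dx":0,"dy":0,"dz":0,"ax":0,"ay":0,"az":0,"grip":1},{"dx":0,"dy":0,"dz":0,"ax":0,"ay":0,"az":0,"grip":1},{"dx":0,"dy":0,"dz":0,"ax":0,"ay":0,"az":0,"grip":1},{"dx":0,"dy":0,"dz":0,"ax":0,"ay":0,"az":0,"grip":1}]'
python3 -m jog '[{"dx":0,"dy":0,"dz":-0.1,"ax":0,"ay":0,"az":0,"grip":1},{"dx":0,"dy":0,"dz":-0.25,"ax":0,"ay":0,"az":0,"grip":1},{"dx":0,"dy":0,"dz":-0.4,"ax":0,"ay":0,"az":0,"grip":1},{"dx":0,"dy":0,"dz":-0.55,"ax":0,"ay":0,"az":0,"grip":1},{"dx":0,"dy":0,"dz":-0.7,"ax":0,"ay":0,"az":0,"grip":1}]'
python3 -c "
from h import *
delta(.5535,-.0985,.205,np.pi/2)"
```

```text
clock: 4.95
position: [0.4467, -0.3131, 0.0316]
ee_rot: [-0.0, 1.0, 0.0, -0.0]
contact_force: [-0.3, 0.2, -2.1]
width: 0.0558
gripper_force: 45.1
clock: 5.37
position: [0.4463, -0.3141, 0.0323]
ee_rot: [0.0, 1.0, -0.0, 0.0]
contact_force: [0.5, -0.9, -0.2]
width: 0.0851
gripper_force: 0.0
clock: 5.78
position: [0.4458, -0.3137, 0.209]
ee_rot: [0.0, 1.0, -0.0, 0.0]
contact_force: [1.0, -0.3, -0.6]
width: 0.0853
gripper_force: 0.0
pos [ 0.4458 -0.3137  0.209 ] clock 5.78 d [ 0.431 -0.861  0.016] a [ 0. -0. -0.] yawnow -90.0 q6 0.83
```

```bash
python3 -m jog '[{"dx":0.08,"dy":-0.15,"dz":0,"ax":0,"ay":0,"az":0,"grip":1},{"dx":0.16,"dy":-0.3,"dz":0,"ax":0,"ay":0,"az":0,"grip":1},{"dx":0.23,"dy":-0.45,"dz":0,"ax":0,"ay":0,"az":0,"grip":1},{"dx":0.3,"dy":-0.6,"dz":0,"ax":0,"ay":0,"az":0,"grip":1},{"dx":0.36,"dy":-0.72,"dz":0,"ax":0,"ay":0,"az":0,"grip":1}]' >/dev/null
python3 -m jog '[{"dx":0.07,"dy":-0.14,"dz":0,"ax":0,"ay":0,"az":0,"grip":1},{"dx":0.07,"dy":-0.14,"dz":0,"ax":0,"ay":0,"az":0,"grip":1},{"dx":0.07,"dy":-0.14,"dz":0,"ax":0,"ay":0,"az":0,"grip":1}]'
python3 -c "
from h import *
d=shot('wrist','w2.png')
print(proj(d,[.5535,-.0985,.122]))
delta(.5535,-.0985,.099,np.pi/2)"
```

```text
clock: 6.45
position: [0.5541, -0.0971, 0.207]
ee_rot: [0.0, 1.0, 0.002, -0.0]
contact_force: [-0.0, -1.6, -0.4]
width: 0.0854
gripper_force: 0.0
[322.69950529 244.28639083]
pos [ 0.5536 -0.0985  0.207 ] clock 6.5 d [-0.    -0.     0.432] a [0.001 0.    0.001] yawnow -89.9 q6 1.27
```

View pics/w2.png

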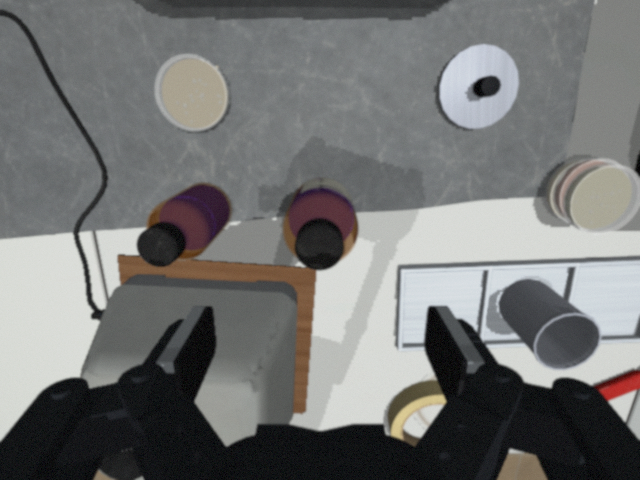

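The large cap is at (320,244), within 3 px of the prediction, and the beaker stands in the middle bay with its rim at (565,340). Small cap (162,243), knob (488,86) and dish (191,93) are also in view. Descending to grip the large cap.

```bash
python3 -c "
from h import *
d=load('wrist')
for n,u,v,z in [('lb',320,243,.122),('sb',162,243,.112),('kn',488,86,.035),('di',191,92,.016),('plateN',0,0,.01)]: print(n,onz(d,u,v,z).round(4))"
python3 -m jog '[{"dx":0,"dy":-0.003,"dz":0.1,"ax":0,"ay":0,"az":0,"grip":1},{"dx":0,"dy":-0.003,"dz":0.2,"ax":0,"ay":0,"az":0,"grip":1},{"dx":0,"dy":-0.003,"dz":0.3,"ax":0,"ay":0,"az":0,"grip":1},{"dx":0,"dy":-0.003,"dz":0.4,"ax":0,"ay":0,"az":0,"grip":1},{"dx":0,"dy":-0.003,"dz":0.43,"ax":0,"ay":0,"az":0,"grip":1}]'
python3 -m jog '[{"dx":0,"dy":0,"dz":0,"ax":0,"ay":0,"az":0,"grip":-0.6},{"dx":0,"dy":0,"dz":0,"ax":0,"ay":0,"az":0,"grip":-0.6},{"dx":0,"dy":0,"dz":0,"ax":0,"ay":0,"az":0,"grip":-0.6},{"dx":0,"dy":0,"dz":0,"ax":0,"ay":0,"az":0,"grip":-0.6},{"dx":0,"dy":0,"dz":0,"ax":0,"ay":0,"az":0,"grip":-0.6}]' 50
python3 -m jog '[{"dx":0,"dy":0,"dz":0,"ax":0,"ay":0,"az":0,"grip":-0.6},{"dx":0,"dy":0,"dz":0,"ax":0,"ay":0,"az":0,"grip":-0.6},{"dx":0,"dy":0,"dz":0,"ax":0,"ay":0,"az":0,"grip":-0.6},{"dx":0,"dy":0,"dz":0,"ax":0,"ay":0,"az":0,"grip":-0.6},{"dx":0,"dy":0,"dz":0,"ax":0,"ay":0,"az":0,"grip":-0.6}]' 50
python3 -m jog '[{"dx":0,"dy":0,"dz":-0.03,"ax":0,"ay":0,"az":0,"grip":-0.6},{"dx":0,"dy":0,"dz":-0.08,"ax":0,"ay":0,"az":0,"grip":-0.6},{"dx":0,"dy":0,"dz":-0.13,"ax":0,"ay":0,"az":0,"grip":-0.6},{"dx":0,"dy":0,"dz":-0.18,"ax":0,"ay":0,"az":0,"grip":-0.6},{"dx":0,"dy":0,"dz":-0.2,"ax":0,"ay":0,"az":0,"grip":-0.6}]' 50
python3 -c "
from h import *
delta(.4425,-.2265,.15,np.pi/2)"
```

```text
lb [ 0.5544 -0.0967  0.122 ]
sb [0.5503 0.0123 0.112 ]
kn [ 0.6566 -0.2304  0.035 ]
di [0.652  0.0134 0.016 ]
plateN [0.7227 0.1642 0.01  ]
clock: 6.92
position: [0.5503, -0.0992, 0.0961]
ee_rot: [-0.001, 1.0, -0.001, -0.003]
contact_force: [-0.9, 0.7, -0.1]
width: 0.0851
gripper_force: 0.0
clock: 7.33
position: [0.5549, -0.0986, 0.1015]
ee_rot: [0.0, 1.0, -0.0, 0.002]
contact_force: [-0.3, 0.5, 3.1]
width: 0.0313
gripper_force: 49.3
clock: 7.75
position: [0.555, -0.0985, 0.1014]
ee_rot: [0.001, 1.0, 0.0, 0.002]
contact_force: [0.7, -0.1, 5.6]
width: 0.0305
gripper_force: 49.6
clock: 8.17
position: [0.5544, -0.0983, 0.1515]
ee_rot: [0.0, 1.0, 0.0, 0.001]
contact_force: [-0.6, 0.4, -1.5]
width: 0.0308
gripper_force: 50.0
pos [ 0.5544 -0.0983  0.1515] clock 8.17 d [-0.448  0.513  0.005] a [ 0.001 -0.002  0.   ] yawnow -90.0 q6 1.27
```

Width 30.5 mm for a 34 mm cap, so I'll check which bottle is larger and how it's held.

```bash
python3 - <<'E'
from h import *
d=load('wrist'); im=d['img']
g=im.max(2)
for n,u,v,z in [('lb',320,243,.122),('sb',162,243,.112)]:
    row=g[v]; 
    l=u
    while row[l]<60:l-=1
    r=u
    while row[r]<60:r+=1
    print(n,l,r,onz(d,l+.5,v,z)[1]-onz(d,r-.5,v,z)[1], onz(d,u,v,z)[1])
d2=shot('wrist'); im=d2['img'][:,:,::-1]; t=load('top')
s=shot('scene')['img'][:,:,::-1]; p=proj(load('scene'),[.554,-.098,.1]);print(p)
x,y=map(int,p); c=s[max(0,y-70):y+80,max(0,x-70):x+80]
out=np.hstack([im[150:450,160:480], cv2.resize(c,(300,300),interpolation=cv2.INTER_CUBIC)]); cv2.imwrite('pics/hold1.png',out)
E
```

```text
lb 295 343 0.030984124966020085 -0.09671497560768255
sb 137 187 0.03397600026891101 0.012290323454750493
[291.04524872 226.86534993]
```

View pics/hold1.png

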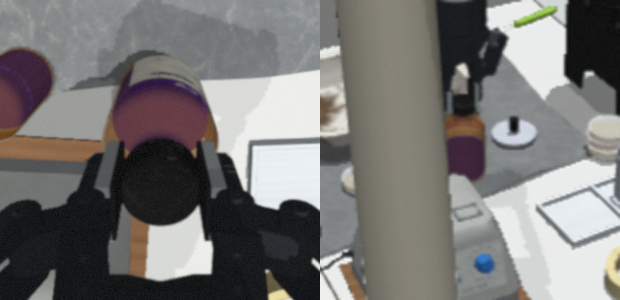

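```bash
python3 - <<'E'
from h import *
t=load('top'); im=t['img'].astype(int)
hsv=cv2.cvtColor(t['img'],cv2.COLOR_RGB2HSV)
for n,u,v in [('R',309,239),('L',267,241)]:
    w=im[v-16:v+17,u-16:u+17]; sat=w.max(2)-w.min(2); dark=(w.max(2)<50)
    body=((sat>18)|dark).astype(np.uint8); 
    k,l,st,c=cv2.connectedComponentsWithStats(body); i=1+st[1:,4].argmax(); print(n,st[i],c[i])
    cs,_=cv2.findContours((l==i).astype(np.uint8),0,1); print(cv2.minAreaRect(max(cs,key=cv2.contourArea)))
a=im[218:258,245:335][:,:,::-1].astype(np.uint8)
w1=cv2.imread('pics/w1.png')[215:315,160:350]; w2=cv2.imread('pics/w2.png')[170:280,130:370]
o=np.zeros((600,800,3),np.uint8)
A=cv2.resize(a,(720,320),interpolation=cv2.INTER_NEAREST); B=cv2.resize(w2,(600,275)); o[:320,:720]=A;o[322:597,:600]=B
cv2.imwrite('pics/cmp.png',o)
# triangulate cap tops
def tri(obs):
    A=np.zeros((3,3));b=np.zeros(3)
    for d,u,v in obs:
        o,r=ray(d,u,v); r=r/np.linalg.norm(r);P=np.eye(3)-np.outer(r,r);A+=P;b+=P@o
    return np.linalg.solve(A,b)
E
```

```text
R [  4   5  23  25 397] [15.22921914 16.41309824]
((15.600000381469727, 16.700000762939453), (24.149532318115234, 21.0190372467041), 63.43495178222656)
L [  6   6  21  21 288] [15.80555556 15.28125   ]
((16.0, 15.5), (21.920310974121094, 17.677669525146484), 45.0)
```

View pics/cmp.png

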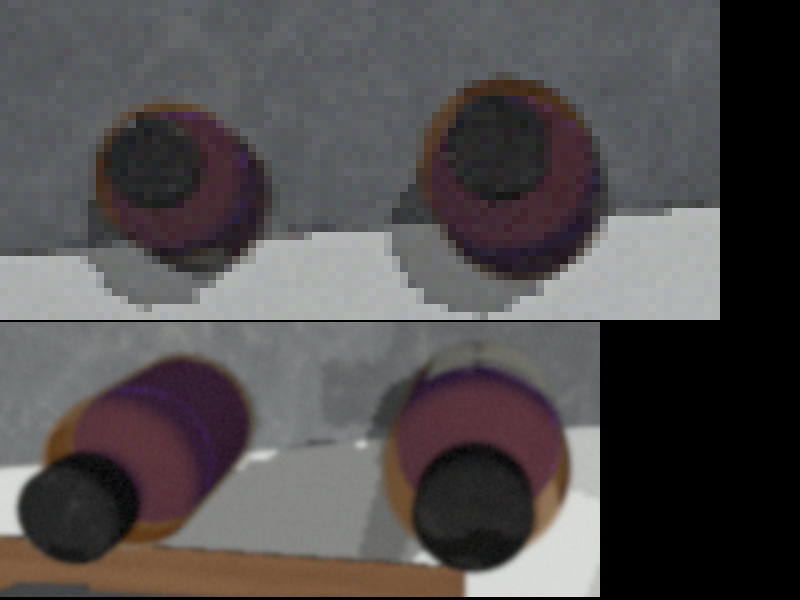

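The comparison shows the right bottle is clearly larger: its body is about 22.5 px across (59 mm) against about 20 px for the left. So the right choice is in hand, and the fingers have settled near the neck. Carrying it to the left end bay.

```bash
python3 -m jog '[{"dx":-0.1,"dy":0.1,"dz":0,"ax":0,"ay":0,"az":0,"grip":-0.6},{"dx":-0.2,"dy":0.2,"dz":0,"ax":0,"ay":0,"az":0,"grip":-0.6},{"dx":-0.3,"dy":0.32,"dz":0,"ax":0,"ay":0,"az":0,"grip":-0.6},{"dx":-0.4,"dy":0.44,"dz":0,"ax":0,"ay":0,"az":0,"grip":-0.6},{"dx":-0.445,"dy":0.51,"dz":0,"ax":0,"ay":0,"az":0,"grip":-0.6}]' >/dev/null
python3 -m jog '[{"dx":0,"dy":0,"dz":0.05,"ax":0,"ay":0,"az":0,"grip":-0.6},{"dx":0,"dy":0,"dz":0.1,"ax":0,"ay":0,"az":0,"grip":-0.6},{"dx":0,"dy":0,"dz":0.14,"ax":0,"ay":0,"az":0,"grip":-0.6},{"dx":0,"dy":0,"dz":0.16,"ax":0,"ay":0,"az":0,"grip":-0.6},{"dx":0,"dy":0,"dz":0.16,"ax":0,"ay":0,"az":0,"grip":-0.6}]'
python3 -c "
from h import *
delta(.4428,-.2265,.1045,np.pi/2)"
```

```text
clock: 9.1
position: [0.4413, -0.2247, 0.1079]
ee_rot: [-0.001, 1.0, 0.0, -0.002]
contact_force: [-0.9, 0.4, -2.2]
width: 0.0311
gripper_force: 50.1
pos [ 0.4413 -0.2247  0.1079] clock 9.1 d [0.006 0.007 0.013] a [-0.001  0.002  0.   ] yawnow -90.0 q6 0.96
```

```bash
python3 -m jog '[{"dx":0.004,"dy":0.004,"dz":0,"ax":0,"ay":0,"az":0,"grip":-0.6},{"dx":0.004,"dy":0.004,"dz":0.006,"ax":0,"ay":0,"az":0,"grip":-0.6},{"dx":0.004,"dy":0.004,"dz":0.012,"ax":0,"ay":0,"az":0,"grip":-0.6},{"dx":0.004,"dy":0.004,"dz":0.012,"ax":0,"ay":0,"az":0,"grip":-0.6}]'
python3 -m jog '[{"dx":0,"dy":0,"dz":0,"ax":0,"ay":0,"az":0,"grip":0},{"dx":0,"dy":0,"dz":0,"ax":0,"ay":0,"az":0,"grip":0.4},{"dx":0,"dy":0,"dz":0,"ax":0,"ay":0,"az":0,"grip":0.7},{"dx":0,"dy":0,"dz":0,"ax":0,"ay":0,"az":0,"grip":1},{"dx":0,"dy":0,"dz":0,"ax":0,"ay":0,"az":0,"grip":1}]'
python3 -m jog '[{"dx":0,"dy":0,"dz":-0.1,"ax":0,"ay":0,"az":0,"grip":1},{"dx":0,"dy":0,"dz":-0.2,"ax":0,"ay":0,"az":0,"grip":1},{"dx":0,"dy":0,"dz":-0.3,"ax":0,"ay":0,"az":0,"grip":1},{"dx":0,"dy":0,"dz":-0.4,"ax":0,"ay":0,"az":0,"grip":1},{"dx":0,"dy":0,"dz":-0.4,"ax":0,"ay":0,"az":0,"grip":1}]'
python3 -c "
from h import *
delta(.548,.0135,.205,np.pi/2)"
```

```text
clock: 9.43
position: [0.4436, -0.2266, 0.1067]
ee_rot: [0.0, 1.0, 0.0, 0.0]
contact_force: [-0.3, 0.2, -1.2]
width: 0.0315
gripper_force: 50.2
clock: 9.85
position: [0.4435, -0.2268, 0.1068]
ee_rot: [0.0, 1.0, -0.0, 0.0]
contact_force: [-0.1, -0.3, -0.2]
width: 0.0853
gripper_force: 0.0
clock: 10.27
position: [0.446, -0.2286, 0.2116]
ee_rot: [0.003, 1.0, -0.0, 0.004]
contact_force: [-0.1, -0.8, 0.8]
width: 0.0854
gripper_force: 0.0
pos [ 0.446  -0.2286  0.2116] clock 10.27 d [ 0.407 -0.968  0.024] a [ 0.004 -0.005 -0.   ] yawnow -90.0 q6 0.96
```

```bash
python3 -m jog '[{"dx":0.08,"dy":-0.15,"dz":0,"ax":0,"ay":0,"az":0,"grip":1},{"dx":0.16,"dy":-0.3,"dz":0,"ax":0,"ay":0,"az":0,"grip":1},{"dx":0.23,"dy":-0.45,"dz":0,"ax":0,"ay":0,"az":0,"grip":1},{"dx":0.3,"dy":-0.6,"dz":0,"ax":0,"ay":0,"az":0,"grip":1},{"dx":0.34,"dy":-0.72,"dz":0,"ax":0,"ay":0,"az":0,"grip":1}]' >/dev/null
python3 -m jog '[{"dx":0.07,"dy":-0.24,"dz":0,"ax":0,"ay":0,"az":0,"grip":1},{"dx":0.07,"dy":-0.24,"dz":0,"ax":0,"ay":0,"az":0,"grip":1},{"dx":0.07,"dy":-0.24,"dz":0,"ax":0,"ay":0,"az":0,"grip":1},{"dx":0.07,"dy":-0.24,"dz":0,"ax":0,"ay":0,"az":0,"grip":1}]'
python3 -c "
from h import *
d=shot('wrist','w3.png')
p=proj(d,[.550,.0128,.112]);print(p)
m=(d['img'].max(2)<60).astype(np.uint8); x,y=map(int,p); w=m[y-50:y+50,x-60:x+60]
k,l,st,c=cv2.connectedComponentsWithStats(w); i=l[50,60]; print(st[i],c[i]+[x-60,y-50]); print(onz(d,*(c[i]+[x-60,y-50]),.112))
delta(.550,.0128,.091,np.pi/2)"
```

```text
clock: 11.02
position: [0.5457, 0.0142, 0.2058]
ee_rot: [0.0, 1.0, 0.001, -0.001]
contact_force: [0.4, -0.4, -0.1]
width: 0.0853
gripper_force: 0.0
[322.62149315 232.80520041]
[  32   29   42   45 1540] [314.61363636 233.34025974]
[0.54960317 0.01823108 0.112     ]
pos [0.5455 0.0131 0.2059] clock 11.07 d [0.019 0.001 0.46 ] a [0.001 0.001 0.001] yawnow -89.9 q6 1.47
```

```bash
python3 -m jog '[{"dx":0.017,"dy":-0.012,"dz":0.1,"ax":0,"ay":0,"az":0,"grip":1},{"dx":0.017,"dy":-0.012,"dz":0.2,"ax":0,"ay":0,"az":0,"grip":1},{"dx":0.017,"dy":-0.012,"dz":0.3,"ax":0,"ay":0,"az":0,"grip":1},{"dx":0.017,"dy":-0.012,"dz":0.4,"ax":0,"ay":0,"az":0,"grip":1},{"dx":0.017,"dy":-0.012,"dz":0.458,"ax":0,"ay":0,"az":0,"grip":1}]'
python3 -m jog '[{"dx":0,"dy":0,"dz":0,"ax":0,"ay":0,"az":0,"grip":-0.6},{"dx":0,"dy":0,"dz":0,"ax":0,"ay":0,"az":0,"grip":-0.6},{"dx":0,"dy":0,"dz":0,"ax":0,"ay":0,"az":0,"grip":-0.6},{"dx":0,"dy":0,"dz":0,"ax":0,"ay":0,"az":0,"grip":-0.6},{"dx":0,"dy":0,"dz":0,"ax":0,"ay":0,"az":0,"grip":-0.6}]' 50
python3 -m jog '[{"dx":0,"dy":0,"dz":0,"ax":0,"ay":0,"az":0,"grip":-0.6},{"dx":0,"dy":0,"dz":0,"ax":0,"ay":0,"az":0,"grip":-0.6},{"dx":0,"dy":0,"dz":0,"ax":0,"ay":0,"az":0,"grip":-0.6},{"dx":0,"dy":0,"dz":0,"ax":0,"ay":0,"az":0,"grip":-0.6},{"dx":0,"dy":0,"dz":0,"ax":0,"ay":0,"az":0,"grip":-0.6}]' 50
python3 -m jog '[{"dx":0,"dy":0,"dz":-0.03,"ax":0,"ay":0,"az":0,"grip":-0.6},{"dx":0,"dy":0,"dz":-0.08,"ax":0,"ay":0,"az":0,"grip":-0.6},{"dx":0,"dy":0,"dz":-0.13,"ax":0,"ay":0,"az":0,"grip":-0.6},{"dx":0,"dy":0,"dz":-0.18,"ax":0,"ay":0,"az":0,"grip":-0.6},{"dx":0,"dy":0,"dz":-0.24,"ax":0,"ay":0,"az":0,"grip":-0.6}]' 50
python3 -c "
from h import *
d=shot('wrist','w4.png')
delta(.4482,-.4025,.15,np.pi/2)"
```

```text
clock: 11.48
position: [0.548, 0.0145, 0.0894]
ee_rot: [0.0, 1.0, -0.001, -0.002]
contact_force: [-0.2, 0.2, 0.2]
width: 0.0851
gripper_force: 0.0
clock: 11.9
position: [0.5514, 0.0158, 0.0937]
ee_rot: [0.0, 1.0, -0.0, 0.002]
contact_force: [2.5, -0.7, 4.3]
width: 0.0274
gripper_force: 48.9
clock: 12.32
position: [0.5513, 0.0159, 0.0937]
ee_rot: [0.001, 1.0, 0.0, 0.002]
contact_force: [-0.2, -0.0, 6.5]
width: 0.0272
gripper_force: 49.5
clock: 12.73
position: [0.5494, 0.0165, 0.1524]
ee_rot: [-0.0, 1.0, -0.0, -0.001]
contact_force: [-0.1, 0.1, -2.3]
width: 0.0271
gripper_force: 49.7
pos [0.5515 0.0164 0.1556] clock 12.78 d [-0.413  1.676  0.021] a [ 0.    -0.003  0.   ] yawnow -90.0 q6 1.47
```

View pics/w4.png

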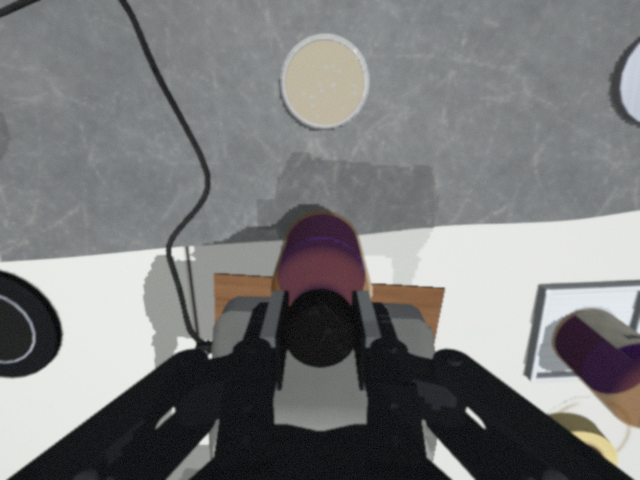

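The small bottle's grip is 27.2 mm against 30.5 mm for the large one, which confirms the sizes. In the picture it hangs straight at (322,325), and the large bottle stands in its bay at (600,350). I'll carry it round the back of the large bottle.

```bash
python3 -m jog '[{"dx":0,"dy":0,"dz":-0.12,"ax":0,"ay":0,"az":0,"grip":-0.6},{"dx":-0.04,"dy":0.1,"dz":-0.12,"ax":0,"ay":0,"az":0,"grip":-0.6},{"dx":-0.08,"dy":0.24,"dz":-0.12,"ax":0,"ay":0,"az":0,"grip":-0.6},{"dx":-0.08,"dy":0.4,"dz":-0.12,"ax":0,"ay":0,"az":0,"grip":-0.6},{"dx":-0.08,"dy":0.55,"dz":-0.12,"ax":0,"ay":0,"az":0,"grip":-0.6}]' >/dev/null
python3 -m jog '[{"dx":0,"dy":0.15,"dz":0,"ax":0,"ay":0,"az":0,"grip":-0.6},{"dx":0,"dy":0.3,"dz":0,"ax":0,"ay":0,"az":0,"grip":-0.6},{"dx":0,"dy":0.47,"dz":0,"ax":0,"ay":0,"az":0,"grip":-0.6},{"dx":-0.08,"dy":0.6,"dz":0,"ax":0,"ay":0,"az":0,"grip":-0.6},{"dx":-0.15,"dy":0.73,"dz":0,"ax":0,"ay":0,"az":0,"grip":-0.6}]' 
python3 -m jog '[{"dx":-0.06,"dy":0.13,"dz":0,"ax":0,"ay":0,"az":0,"grip":-0.6},{"dx":-0.12,"dy":0.26,"dz":0,"ax":0,"ay":0,"az":0,"grip":-0.6},{"dx":-0.18,"dy":0.39,"dz":0,"ax":0,"ay":0,"az":0,"grip":-0.6},{"dx":-0.18,"dy":0.395,"dz":0,"ax":0,"ay":0,"az":0,"grip":-0.6},{"dx":-0.18,"dy":0.395,"dz":0,"ax":0,"ay":0,"az":0,"grip":-0.6}]' 
python3 -c "
from h import *
delta(.4482,-.4025,.100,np.pi/2)"
```

```text
clock: 13.62
position: [0.492, -0.3056, 0.1814]
ee_rot: [-0.0, 1.0, 0.0, -0.0]
contact_force: [0.3, -0.4, -1.5]
width: 0.0273
gripper_force: 49.9
clock: 14.03
position: [0.4465, -0.4041, 0.1814]
ee_rot: [-0.0, 1.0, -0.002, -0.0]
contact_force: [0.5, 0.9, -1.6]
width: 0.027
gripper_force: 50.0
pos [ 0.4465 -0.4041  0.1814] clock 14.03 d [ 0.007 -0.006  0.326] a [-0.     0.    -0.002] yawnow -90.2 q6 0.72
```

```bash
python3 -m jog '[{"dx":0.004,"dy":-0.004,"dz":0.1,"ax":0,"ay":0,"az":0,"grip":-0.6},{"dx":0.004,"dy":-0.004,"dz":0.2,"ax":0,"ay":0,"az":0,"grip":-0.6},{"dx":0.004,"dy":-0.004,"dz":0.27,"ax":0,"ay":0,"az":0,"grip":-0.6},{"dx":0.004,"dy":-0.004,"dz":0.31,"ax":0,"ay":0,"az":0,"grip":-0.6},{"dx":0.004,"dy":-0.004,"dz":0.33,"ax":0,"ay":0,"az":0,"grip":-0.6}]'
python3 -m jog '[{"dx":0,"dy":0,"dz":0,"ax":0,"ay":0,"az":0,"grip":-0.6},{"dx":0,"dy":0,"dz":0,"ax":0,"ay":0,"az":0,"grip":-0.6},{"dx":0,"dy":0,"dz":0,"ax":0,"ay":0,"az":0,"grip":-0.6},{"dx":0,"dy":0,"dz":0,"ax":0,"ay":0,"az":0,"grip":-0.6}]'
python3 -m jog '[{"dx":0,"dy":0,"dz":0,"ax":0,"ay":0,"az":0,"grip":0},{"dx":0,"dy":0,"dz":0,"ax":0,"ay":0,"az":0,"grip":0.4},{"dx":0,"dy":0,"dz":0,"ax":0,"ay":0,"az":0,"grip":0.7},{"dx":0,"dy":0,"dz":0,"ax":0,"ay":0,"az":0,"grip":1},{"dx":0,"dy":0,"dz":0,"ax":0,"ay":0,"az":0,"grip":1}]'
python3 -m jog '[{"dx":0,"dy":0,"dz":-0.1,"ax":0,"ay":0,"az":0,"grip":1},{"dx":0,"dy":0,"dz":-0.2,"ax":0,"ay":0,"az":0,"grip":1},{"dx":0,"dy":0,"dz":-0.3,"ax":0,"ay":0,"az":0,"grip":1},{"dx":0,"dy":0,"dz":-0.4,"ax":0,"ay":0,"az":0,"grip":1},{"dx":0,"dy":0,"dz":-0.5,"ax":0,"ay":0,"az":0,"grip":1}]'
python3 -c "
from h import *
delta(.57,-.2315,.215,np.pi/2)"
```

```text
clock: 14.45
position: [0.4483, -0.3994, 0.0978]
ee_rot: [-0.002, 1.0, 0.0, -0.001]
contact_force: [-0.7, 0.4, 6.7]
width: 0.0272
gripper_force: 51.6
clock: 14.78
position: [0.4492, -0.4019, 0.1007]
ee_rot: [0.001, 1.0, -0.0, 0.001]
contact_force: [-0.1, 0.4, -0.5]
width: 0.0272
gripper_force: 50.0
clock: 15.2
position: [0.4486, -0.4016, 0.0998]
ee_rot: [0.0, 1.0, -0.0, 0.0]
contact_force: [0.6, 0.0, 0.3]
width: 0.0845
gripper_force: 0.0
clock: 15.62
position: [0.4485, -0.4013, 0.2258]
ee_rot: [0.0, 1.0, -0.0, 0.0]
contact_force: [-0.8, -0.6, 0.7]
width: 0.0854
gripper_force: 0.0
pos [ 0.4485 -0.4013  0.2258] clock 15.62 d [ 0.486 -0.679  0.043] a [ 0. -0. -0.] yawnow -90.0 q6 0.73
```

```bash
python3 -m jog '[{"dx":0.1,"dy":-0.12,"dz":0,"ax":0,"ay":0,"az":0,"grip":1},{"dx":0.2,"dy":-0.25,"dz":0,"ax":0,"ay":0,"az":0,"grip":1},{"dx":0.3,"dy":-0.38,"dz":0,"ax":0,"ay":0,"az":0,"grip":1},{"dx":0.4,"dy":-0.5,"dz":0,"ax":0,"ay":0,"az":0,"grip":1},{"dx":0.46,"dy":-0.6,"dz":0,"ax":0,"ay":0,"az":0,"grip":1}]'>/dev/null
python3 -m jog '[{"dx":0.02,"dy":-0.08,"dz":-0.15,"ax":0,"ay":0,"az":0,"grip":1},{"dx":0.02,"dy":-0.08,"dz":-0.15,"ax":0,"ay":0,"az":0,"grip":1},{"dx":0.02,"dy":-0.08,"dz":-0.15,"ax":0,"ay":0,"az":0,"grip":1},{"dx":0.02,"dy":-0.08,"dz":-0.15,"ax":0,"ay":0,"az":0,"grip":1}]'
python3 -c "
from h import *
d=shot('wrist','w5.png')
print(proj(d,[.657,-.2315,.035]),proj(d,[.446,-.314,.078]))
delta(.657,-.2315,.1,np.pi/2)"
```

```text
clock: 16.37
position: [0.5685, -0.2315, 0.2622]
ee_rot: [0.0, 1.0, 0.0, 0.0]
contact_force: [0.2, -0.0, -0.4]
width: 0.0855
gripper_force: 0.0
[320.3544732  104.79693882] [400.90768114 322.82676625]
pos [ 0.568  -0.2318  0.2615] clock 16.42 d [ 0.357 -0.001  0.646] a [ 0.     0.001 -0.   ] yawnow -90.0 q6 1.07
```

View pics/w5.png

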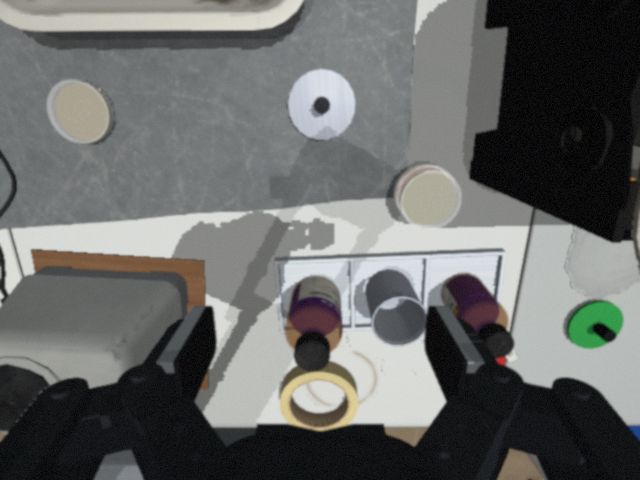

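All three stand in their bays: large (311,320), beaker rim (397,319), small (480,315). The knob is at (321,105), as predicted, so I go down on it.

```bash
python3 -m jog '[{"dx":0.16,"dy":0,"dz":0,"ax":0,"ay":0,"az":0,"grip":0},{"dx":0.3,"dy":0,"dz":0.1,"ax":0,"ay":0,"az":0,"grip":0},{"dx":0.357,"dy":0,"dz":0.25,"ax":0,"ay":0,"az":0,"grip":0},{"dx":0.357,"dy":0,"dz":0.4,"ax":0,"ay":0,"az":0,"grip":0},{"dx":0.357,"dy":0,"dz":0.53,"ax":0,"ay":0,"az":0,"grip":0}]' >/dev/null
python3 -m jog '[{"dx":0,"dy":0,"dz":0.14,"ax":0,"ay":0,"az":0,"grip":0},{"dx":0,"dy":0,"dz":0.25,"ax":0,"ay":0,"az":0,"grip":0},{"dx":0,"dy":0,"dz":0.3,"ax":0,"ay":0,"az":0,"grip":0},{"dx":0,"dy":0,"dz":0.3,"ax":0,"ay":0,"az":0,"grip":0},{"dx":0,"dy":0,"dz":0.3,"ax":0,"ay":0,"az":0,"grip":0}]'
python3 -c "
from h import *
d=shot('wrist','w6.png')
print(proj(d,[.657,-.2317,.035])); p=proj(d,[.657,-.2317,.035]).astype(int)
m=(d['img'].max(2)<70).astype(np.uint8); k,l,st,c=cv2.connectedComponentsWithStats(m[p[1]-60:p[1]+60,p[0]-60:p[0]+60]); i=l[60,60]; print(st[i],c[i]+p-60)
delta(.657,-.2317,.017,np.pi/2)"
```

```text
clock: 17.25
position: [0.6575, -0.2322, 0.0542]
ee_rot: [-0.0, 1.0, -0.001, -0.0]
contact_force: [1.1, -0.3, 0.7]
width: 0.0426
gripper_force: 0.0
[319.65954758 290.35648901]
[  47   33   32   41 1055] [321.62464455 283.15734597]
pos [ 0.6587 -0.2326  0.0558] clock 17.3 d [-0.007 -0.004  0.155] a [ 0.001 -0.001 -0.001] yawnow -90.1 q6 1.13
```

```bash
python3 -m jog '[{"dx":-0.004,"dy":-0.002,"dz":0.06,"ax":0,"ay":0,"az":0,"grip":0},{"dx":-0.004,"dy":-0.002,"dz":0.11,"ax":0,"ay":0,"az":0,"grip":0},{"dx":-0.004,"dy":-0.002,"dz":0.14,"ax":0,"ay":0,"az":0,"grip":0},{"dx":-0.004,"dy":-0.002,"dz":0.155,"ax":0,"ay":0,"az":0,"grip":0},{"dx":-0.004,"dy":-0.002,"dz":0.155,"ax":0,"ay":0,"az":0,"grip":0}]'
python3 -m jog '[{"dx":0,"dy":0,"dz":0,"ax":0,"ay":0,"az":0,"grip":-0.9},{"dx":0,"dy":0,"dz":0,"ax":0,"ay":0,"az":0,"grip":-0.9},{"dx":0,"dy":0,"dz":0,"ax":0,"ay":0,"az":0,"grip":-0.9},{"dx":0,"dy":0,"dz":0,"ax":0,"ay":0,"az":0,"grip":-0.9},{"dx":0,"dy":0,"dz":0,"ax":0,"ay":0,"az":0,"grip":-0.9}]' 40
python3 -m jog '[{"dx":0,"dy":0,"dz":0,"ax":0,"ay":0,"az":0,"grip":-0.9},{"dx":0,"dy":0,"dz":0,"ax":0,"ay":0,"az":0,"grip":-0.9},{"dx":0,"dy":0,"dz":0,"ax":0,"ay":0,"az":0,"grip":-0.9},{"dx":0,"dy":0,"dz":0,"ax":0,"ay":0,"az":0,"grip":-0.9}]' 40
python3 -m jog '[{"dx":0,"dy":0,"dz":-0.1,"ax":0,"ay":0,"az":0,"grip":-0.9},{"dx":0,"dy":0,"dz":-0.25,"ax":0,"ay":0,"az":0,"grip":-0.9},{"dx":0,"dy":0,"dz":-0.4,"ax":0,"ay":0,"az":0,"grip":-0.9},{"dx":0,"dy":0,"dz":-0.55,"ax":0,"ay":0,"az":0,"grip":-0.9},{"dx":0,"dy":0,"dz":-0.6,"ax":0,"ay":0,"az":0,"grip":-0.9}]' 40
python3 -c "
from h import *
delta(.54,-.31,.22,np.pi/2)"
```

```text
clock: 17.72
position: [0.6565, -0.2309, 0.0153]
ee_rot: [-0.0, 1.0, -0.0, -0.0]
contact_force: [-0.2, 0.5, -0.4]
width: 0.043
gripper_force: 0.0
clock: 18.13
position: [0.6575, -0.2313, 0.0167]
ee_rot: [0.0, 1.0, -0.0, 0.001]
contact_force: [0.0, -0.4, 2.7]
width: 0.014
gripper_force: 39.2
clock: 18.47
position: [0.6575, -0.2313, 0.0166]
ee_rot: [0.0, 1.0, -0.0, 0.001]
contact_force: [1.0, 0.5, 5.2]
width: 0.0146
gripper_force: 39.5
clock: 18.88
position: [0.659, -0.2319, 0.1716]
ee_rot: [0.002, 1.0, -0.0, 0.004]
contact_force: [0.7, -1.0, 0.2]
width: 0.0141
gripper_force: 39.3
pos [ 0.659  -0.2319  0.1716] clock 18.88 d [-0.474  0.313 -0.196] a [ 0.002 -0.005 -0.   ] yawnow -90.0 q6 1.13
```

```bash
python3 - <<'E'
from h import *
t=shot('top'); c=t['img'][255:305,335:440,::-1]; A=cv2.resize(c,None,fx=7,fy=7,interpolation=cv2.INTER_CUBIC)
cv2.imwrite('pics/t2.png',A[:350,:735])
print((proj(t,[.4465,-.314,.078])-[335,255])*7, (proj(t,[.4465,-.284,.078])-[335,255])*7)
w=shot('wrist'); T=T_tool(manip.get_state())
p=T[:3,3]+np.array([0,0,.018]); print('knobtop', proj(w,p)); cv2.imwrite('pics/w7.png',w['img'][240:480,160:480,::-1])
E
```

```text
[375.38452456 153.27983631] [295.96508548 152.90652986]
knobtop [319.81386714 330.54335376]
```

View pics/t2.png

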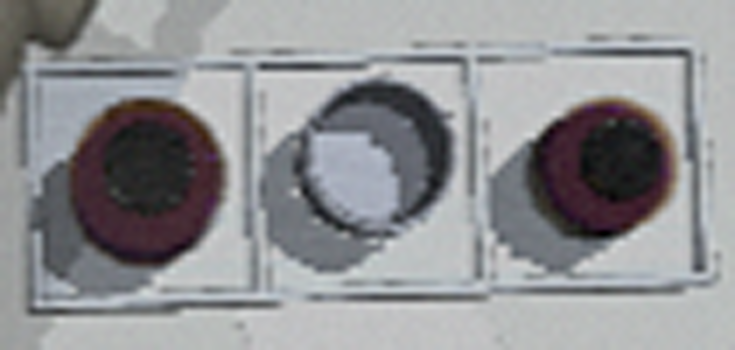

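View pics/w7.png

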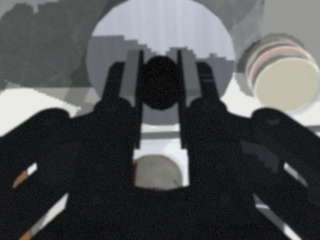

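The top crop shows all three centred in their bays, with the beaker rim at crop (376,158), 2 mm from my estimate. The wrist crop shows the cover held level by its knob at (160,83). Moving over the beaker.

```bash
python3 -m jog '[{"dx":-0.13,"dy":0.05,"dz":0,"ax":0,"ay":0,"az":0,"grip":-0.9},{"dx":-0.28,"dy":0.11,"dz":0,"ax":0,"ay":0,"az":0,"grip":-0.9},{"dx":-0.43,"dy":0.17,"dz":0,"ax":0,"ay":0,"az":0,"grip":-0.9},{"dx":-0.57,"dy":0.22,"dz":0,"ax":0,"ay":0,"az":0,"grip":-0.9},{"dx":-0.7,"dy":0.27,"dz":0,"ax":0,"ay":0,"az":0,"grip":-0.9}]' >/dev/null
python3 -m jog '[{"dx":-0.1,"dy":0.04,"dz":0,"ax":0,"ay":0,"az":0,"grip":-0.9},{"dx":-0.15,"dy":0.06,"dz":0,"ax":0,"ay":0,"az":0,"grip":-0.9},{"dx":-0.15,"dy":0.06,"dz":0,"ax":0,"ay":0,"az":0,"grip":-0.9},{"dx":-0.15,"dy":0.06,"dz":0,"ax":0,"ay":0,"az":0,"grip":-0.9},{"dx":-0.15,"dy":0.06,"dz":0,"ax":0,"ay":0,"az":0,"grip":-0.9}]'
python3 -c "
from h import *
delta(.4453,-.3141,.0886,np.pi/2)"
```

```text
clock: 19.82
position: [0.4452, -0.313, 0.1649]
ee_rot: [-0.001, 1.0, -0.0, 0.0]
contact_force: [-0.1, 0.6, -0.7]
width: 0.0143
gripper_force: 39.3
pos [ 0.4452 -0.313   0.1649] clock 19.82 d [0.    0.005 0.305] a [-0.001 -0.    -0.   ] yawnow -90.0 q6 0.83
```

```bash
python3 -m jog '[{"dx":0,"dy":0.004,"dz":0.08,"ax":0,"ay":0,"az":0,"grip":-0.9},{"dx":0,"dy":0.004,"dz":0.15,"ax":0,"ay":0,"az":0,"grip":-0.9},{"dx":0,"dy":0.004,"dz":0.21,"ax":0,"ay":0,"az":0,"grip":-0.9},{"dx":0,"dy":0.004,"dz":0.25,"ax":0,"ay":0,"az":0,"grip":-0.9},{"dx":0,"dy":0.004,"dz":0.27,"ax":0,"ay":0,"az":0,"grip":-0.9}]'
python3 -m jog '[{"dx":0,"dy":0,"dz":0.01,"ax":0,"ay":0,"az":0,"grip":-0.9},{"dx":0,"dy":0,"dz":0.02,"ax":0,"ay":0,"az":0,"grip":-0.9},{"dx":0,"dy":0,"dz":0.03,"ax":0,"ay":0,"az":0,"grip":-0.9},{"dx":0,"dy":0,"dz":0.03,"ax":0,"ay":0,"az":0,"grip":-0.9},{"dx":0,"dy":0,"dz":0.03,"ax":0,"ay":0,"az":0,"grip":-0.9}]'
```

```text
clock: 20.23
position: [0.4448, -0.3133, 0.0964]
ee_rot: [-0.001, 1.0, 0.001, -0.001]
contact_force: [0.0, 0.6, -0.1]
width: 0.0146
gripper_force: 39.3
clock: 20.65
position: [0.4446, -0.3147, 0.0913]
ee_rot: [0.0, 1.0, -0.0, 0.0]
contact_force: [-0.5, -0.4, -1.1]
width: 0.0143
gripper_force: 39.3
```

```bash
python3 -m jog '[{"dx":0,"dy":0,"dz":0.006,"ax":0,"ay":0,"az":0,"grip":-0.9},{"dx":0,"dy":0,"dz":0.01,"ax":0,"ay":0,"az":0,"grip":-0.9},{"dx":0,"dy":0,"dz":0.01,"ax":0,"ay":0,"az":0,"grip":-0.9},{"dx":0,"dy":0,"dz":0.01,"ax":0,"ay":0,"az":0,"grip":-0.9}]'
python3 -m jog '[{"dx":0,"dy":0,"dz":0,"ax":0,"ay":0,"az":0,"grip":-0.5},{"dx":0,"dy":0,"dz":0,"ax":0,"ay":0,"az":0,"grip":-0.3},{"dx":0,"dy":0,"dz":0,"ax":0,"ay":0,"az":0,"grip":-0.2},{"dx":0,"dy":0,"dz":0,"ax":0,"ay":0,"az":0,"grip":-0.2}]'
python3 -m jog '[{"dx":0,"dy":0,"dz":-0.06,"ax":0,"ay":0,"az":0,"grip":-0.2},{"dx":0,"dy":0,"dz":-0.15,"ax":0,"ay":0,"az":0,"grip":-0.2},{"dx":0,"dy":0,"dz":-0.3,"ax":0,"ay":0,"az":0,"grip":-0.2},{"dx":0,"dy":0,"dz":-0.45,"ax":0,"ay":0,"az":0,"grip":-0.2},{"dx":0,"dy":0,"dz":-0.6,"ax":0,"ay":0,"az":0,"grip":-0.2}]'
python3 -m jog '[{"dx":0.15,"dy":0,"dz":-0.03,"ax":0,"ay":0,"az":0,"grip":1},{"dx":0.3,"dy":-0.05,"dz":-0.03,"ax":0,"ay":0,"az":0,"grip":1},{"dx":0.4,"dy":-0.15,"dz":-0.03,"ax":0,"ay":0,"az":0,"grip":1},{"dx":0.45,"dy":-0.3,"dz":-0.03,"ax":0,"ay":0,"az":0,"grip":1},{"dx":0.5,"dy":-0.45,"dz":-0.03,"ax":0,"ay":0,"az":0,"grip":1}]'
python3 -c "
from h import *
d=shot('wrist','w8.png')
delta(.60,.0134,.215,np.pi/2)"
```

```text
clock: 20.98
position: [0.4443, -0.3145, 0.0884]
ee_rot: [0.0, 1.0, -0.0, 0.0]
contact_force: [0.3, -0.6, -0.2]
width: 0.0143
gripper_force: 39.3
clock: 21.32
position: [0.4444, -0.3145, 0.0884]
ee_rot: [0.0, 1.0, -0.0, 0.0]
contact_force: [0.4, 0.4, 0.0]
width: 0.0342
gripper_force: 0.0
clock: 21.73
position: [0.444, -0.3141, 0.2397]
ee_rot: [-0.0, 1.0, -0.0, -0.0]
contact_force: [0.2, -0.3, 0.4]
width: 0.034
gripper_force: 0.0
clock: 22.15
position: [0.5706, -0.2012, 0.2453]
ee_rot: [-0.0, 1.0, -0.001, -0.0]
contact_force: [1.1, 0.1, 0.3]
width: 0.0854
gripper_force: 0.0
pos [ 0.5723 -0.1925  0.2456] clock 22.2 d [ 0.114 -0.822  0.13 ] a [-0.006 -0.001  0.003] yawnow -89.8 q6 1.12
```

View pics/w8.png

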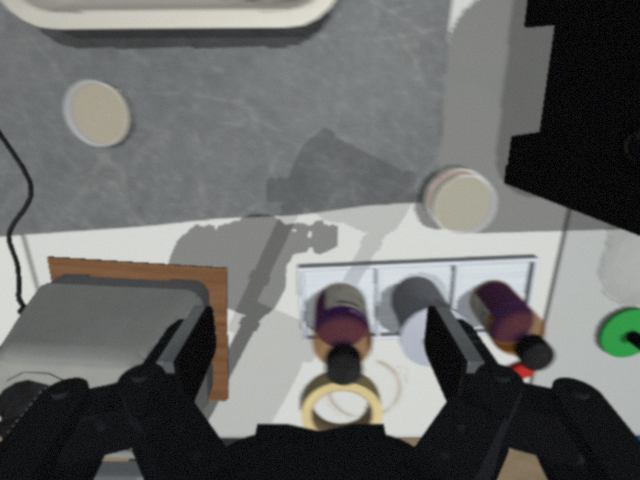

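The cover lies on the beaker (disc near (415,345), partly behind a finger) and the bottles stand. The dish is at (97,113). Going to the dish.

```bash
python3 -m jog '[{"dx":0.06,"dy":-0.14,"dz":0.1,"ax":0,"ay":0,"az":0,"grip":1},{"dx":0.12,"dy":-0.28,"dz":0.15,"ax":0,"ay":0,"az":0,"grip":1},{"dx":0.18,"dy":-0.42,"dz":0.2,"ax":0,"ay":0,"az":0,"grip":1},{"dx":0.24,"dy":-0.56,"dz":0.25,"ax":0,"ay":0,"az":0,"grip":1},{"dx":0.3,"dy":-0.7,"dz":0.3,"ax":0,"ay":0,"az":0,"grip":1}]' >/dev/null
python3 -m jog '[{"dx":0.02,"dy":-0.12,"dz":0.1,"ax":0,"ay":0,"az":0,"grip":1},{"dx":0.02,"dy":-0.12,"dz":0.2,"ax":0,"ay":0,"az":0,"grip":1},{"dx":0.02,"dy":-0.12,"dz":0.25,"ax":0,"ay":0,"az":0,"grip":1},{"dx":0.02,"dy":-0.12,"dz":0.25,"ax":0,"ay":0,"az":0,"grip":1},{"dx":0.02,"dy":-0.12,"dz":0.25,"ax":0,"ay":0,"az":0,"grip":1}]'
python3 - <<'E'
from h import *
d=shot('wrist','w9.png'); im=d['img'].astype(int)
m=((im[:,:,0]-im[:,:,2]>15)&(im.max(2)>110)).astype(np.uint8)
m[330:]=0
k,l,st,c=cv2.connectedComponentsWithStats(m); 
for i in range(1,k):
    if st[i,4]>800: print(st[i],c[i].round(1),onz(d,*c[i],.016).round(4))
print(proj(d,[.652,.0134,.016]))
t=shot('top'); c=t['img'][255:305,335:440,::-1]; cv2.imwrite('pics/t3.png',cv2.resize(c,None,fx=7,fy=7,interpolation=cv2.INTER_CUBIC))
delta(.652,.0134,.001,np.pi/2)
E
```

```text
clock: 23.03
position: [0.649, 0.003, 0.1077]
ee_rot: [0.0, 1.0, 0.0, -0.001]
contact_force: [-0.4, -1.6, -0.7]
width: 0.0857
gripper_force: 0.0
[191   0  30  46 842] [203.9  16.9] [0.7822 0.0689 0.016 ]
[ 267    0   58   58 1714] [293.8  20.8] [0.7802 0.0183 0.016 ]
[ 484    0   98   76 3248] [534.3  36.8] [ 0.7725 -0.1193  0.016 ]
[ 265  194   81   76 4715] [305.  231.7] [0.6548 0.0136 0.016 ]
[305.261021   235.66358258]
pos [0.6504 0.0024 0.1096] clock 23.13 d [ 0.005 -0.044  0.435] a [ 0.    -0.002 -0.001] yawnow -90.0 q6 1.47
```

View pics/t3.png

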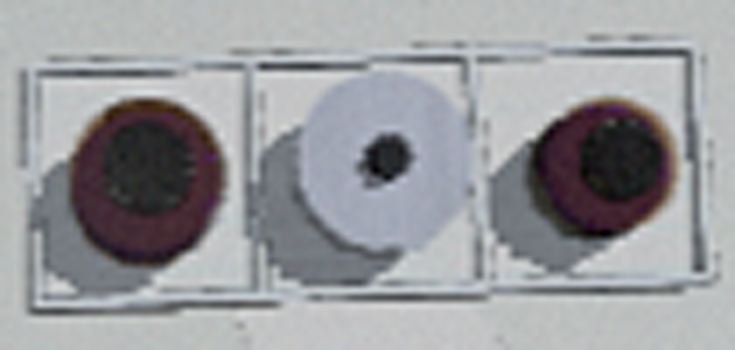

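The cover sits level and centred on the beaker at (385,160) in the crop. The dish measures (0.6535, 0.0136), so I grasp it.

```bash
python3 -m jog '[{"dx":0.012,"dy":-0.045,"dz":0.05,"ax":0,"ay":0,"az":0,"grip":1},{"dx":0.012,"dy":-0.045,"dz":0.15,"ax":0,"ay":0,"az":0,"grip":1},{"dx":0.012,"dy":-0.045,"dz":0.27,"ax":0,"ay":0,"az":0,"grip":1},{"dx":0.012,"dy":-0.045,"dz":0.36,"ax":0,"ay":0,"az":0,"grip":1},{"dx":0.012,"dy":-0.045,"dz":0.41,"ax":0,"ay":0,"az":0,"grip":1}]'
python3 -m jog '[{"dx":0,"dy":0,"dz":0.012,"ax":0,"ay":0,"az":0,"grip":1},{"dx":0,"dy":0,"dz":0.023,"ax":0,"ay":0,"az":0,"grip":1},{"dx":0,"dy":0,"dz":0.023,"ax":0,"ay":0,"az":0,"grip":1},{"dx":0,"dy":0,"dz":0.023,"ax":0,"ay":0,"az":0,"grip":1}]'
python3 -m jog '[{"dx":0,"dy":0,"dz":0,"ax":0,"ay":0,"az":0,"grip":0.2},{"dx":0,"dy":0,"dz":0,"ax":0,"ay":0,"az":0,"grip":0.2},{"dx":0,"dy":0,"dz":0,"ax":0,"ay":0,"az":0,"grip":0.2},{"dx":0,"dy":0,"dz":0,"ax":0,"ay":0,"az":0,"grip":0.2},{"dx":0,"dy":0,"dz":0,"ax":0,"ay":0,"az":0,"grip":0.2}]' 25
python3 -m jog '[{"dx":0,"dy":0,"dz":0,"ax":0,"ay":0,"az":0,"grip":0.2},{"dx":0,"dy":0,"dz":0,"ax":0,"ay":0,"az":0,"grip":0.2},{"dx":0,"dy":0,"dz":0,"ax":0,"ay":0,"az":0,"grip":0.2},{"dx":0,"dy":0,"dz":0,"ax":0,"ay":0,"az":0,"grip":0.2}]' 25
python3 -c "
from h import *
delta(.4476,.307,.1,np.pi/2)"
```

```text
clock: 23.55
position: [0.6512, 0.0148, 0.0032]
ee_rot: [-0.0, 1.0, -0.0, -0.001]
contact_force: [-0.3, -0.2, -0.7]
width: 0.0856
gripper_force: 0.0
clock: 23.88
position: [0.6536, 0.0143, 0.0013]
ee_rot: [0.0, 1.0, -0.0, 0.001]
contact_force: [0.2, 1.1, 0.5]
width: 0.0855
gripper_force: 0.0
clock: 24.3
position: [0.6532, 0.0142, 0.0015]
ee_rot: [0.0, 1.0, -0.0, 0.001]
contact_force: [-0.4, 1.3, 5.6]
width: 0.0603
gripper_force: 27.2
clock: 24.63
position: [0.6532, 0.0142, 0.0015]
ee_rot: [0.0, 1.0, -0.0, 0.001]
contact_force: [0.3, 0.7, 5.9]
width: 0.0605
gripper_force: 27.2
pos [0.6532 0.0142 0.0015] clock 24.63 d [-0.822 -1.171 -0.396] a [ 0.    -0.001 -0.   ] yawnow -90.0 q6 1.49
```

```bash
python3 -m jog '[{"dx":0,"dy":0,"dz":-0.05,"ax":0,"ay":0,"az":0,"grip":0.2},{"dx":0,"dy":0,"dz":-0.17,"ax":0,"ay":0,"az":0,"grip":0.2},{"dx":0,"dy":0,"dz":-0.32,"ax":0,"ay":0,"az":0,"grip":0.2},{"dx":0,"dy":0,"dz":-0.47,"ax":0,"ay":0,"az":0,"grip":0.2},{"dx":0,"dy":0,"dz":-0.6,"ax":0,"ay":0,"az":0,"grip":0.2}]'
python3 -m jog '[{"dx":-0.08,"dy":-0.1,"dz":-0.1,"ax":0,"ay":0,"az":0,"grip":0.2},{"dx":-0.16,"dy":-0.21,"dz":-0.2,"ax":0,"ay":0,"az":0,"grip":0.2},{"dx":-0.24,"dy":-0.32,"dz":-0.2,"ax":0,"ay":0,"az":0,"grip":0.2},{"dx":-0.32,"dy":-0.44,"dz":-0.2,"ax":0,"ay":0,"az":0,"grip":0.2},{"dx":-0.4,"dy":-0.56,"dz":-0.2,"ax":0,"ay":0,"az":0,"grip":0.2}]'
python3 -m jog '[{"dx":0,"dy":0,"dz":0,"ax":0,"ay":0,"az":0,"grip":0.2},{"dx":0,"dy":0,"dz":0,"ax":0,"ay":0,"az":0,"grip":0.2}]' >/dev/null
python3 -c "
from h import *
d=shot('wrist','w10.png')
print(proj(d,[.4476,.308,.0107]))
m=(d['img'].max(2)<75).astype(np.uint8)
k,l,st,c=cv2.connectedComponentsWithStats(m); [print(st[i],c[i].round(1),onz(d,*c[i],.0107).round(4),onz(d,st[i,0]+st[i,2]/2,st[i,1]+st[i,3]/2,.0107).round(4)) for i in range(1,k) if st[i,4]>1000]
delta(.4476,.307,.1,np.pi/2)"
```

```text
clock: 25.05
position: [0.6527, 0.0142, 0.1524]
ee_rot: [0.0, 1.0, -0.0, 0.001]
contact_force: [0.9, 0.3, -0.1]
width: 0.0604
gripper_force: 27.5
clock: 25.47
position: [0.5516, 0.1552, 0.201]
ee_rot: [-0.0, 1.0, -0.001, 0.001]
contact_force: [0.0, 0.0, 0.2]
width: 0.0603
gripper_force: 27.5
[171.19597448 303.33783465]
[   2    0  180   95 1478] [81.  46.2] [0.6847 0.3528 0.0107] [0.6837 0.3438 0.0107]
[ 470    0  170   16 1722] [561.3   5.5] [ 0.7152 -0.0353  0.0107] [ 0.7134 -0.0306  0.0107]
[ 209    2  168  250 1810] [317.8  87.9] [0.6527 0.1584 0.0107] [0.621  0.1799 0.0107]
[    0   251   640   229 61132] [308.6 407.9] [0.3138 0.1685 0.0107] [0.3721 0.1557 0.0107]
pos [0.5523 0.1546 0.2003] clock 25.68 d [-0.418 -0.611  0.4  ] a [ 0.    -0.001  0.001] yawnow -89.9 q6 1.72
```

View pics/w10.png

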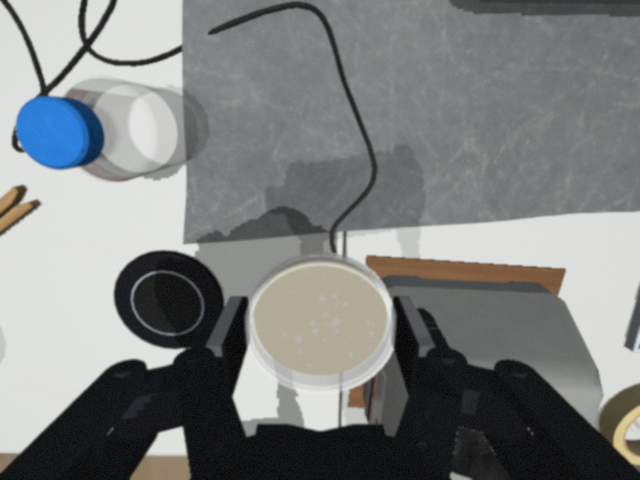

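The dish is held level at (322,321). The plate's ring centre is at about (168,302).

```bash
python3 -c "
from h import *
d=load('wrist'); im=d['img']; m=np.zeros(im.shape[:2],np.uint8)
roi=np.zeros_like(m); cv2.circle(roi,(168,302),46,1,-1); m=((im.max(2)>100)&(roi>0))
p=np.argwhere(m)[:,::-1].astype(np.float32); e=cv2.fitEllipse(p); print(len(p),e, onz(d,*e[0],.0107), onz(d,168,302,.0107))
print('dish',onz(d,322,316,.2145),onz(d,322,322,.2145))
t=load('top'); print(onz(t,162,277.5,.0107))"
```

```text
265 ((152.84519958496094, 307.3518371582031), (39.480560302734375, 70.38975524902344), 169.99806213378906) [0.44284374 0.32753631 0.0107    ] [0.44912234 0.31108105 0.0107    ]
dish [0.55652675 0.15525973 0.2145    ] [0.55377246 0.1552466  0.2145    ]
[0.4471365  0.30817434 0.0107    ]
```

```bash
python3 -m jog '[{"dx":-0.08,"dy":-0.12,"dz":0,"ax":0,"ay":0,"az":0,"grip":0.2},{"dx":-0.17,"dy":-0.25,"dz":0,"ax":0,"ay":0,"az":0,"grip":0.2},{"dx":-0.26,"dy":-0.38,"dz":0,"ax":0,"ay":0,"az":0,"grip":0.2},{"dx":-0.35,"dy":-0.51,"dz":0.05,"ax":0,"ay":0,"az":0,"grip":0.2},{"dx":-0.421,"dy":-0.62,"dz":0.1,"ax":0,"ay":0,"az":0,"grip":0.2}]'>/dev/null
python3 -m jog '[{"dx":0,"dy":0,"dz":0.1,"ax":0,"ay":0,"az":0,"grip":0.2},{"dx":0,"dy":0,"dz":0.25,"ax":0,"ay":0,"az":0,"grip":0.2},{"dx":0,"dy":0,"dz":0.38,"ax":0,"ay":0,"az":0,"grip":0.2},{"dx":0,"dy":0,"dz":0.5,"ax":0,"ay":0,"az":0,"grip":0.2},{"dx":0,"dy":0,"dz":0.53,"ax":0,"ay":0,"az":0,"grip":0.2}]'
python3 -m jog '[{"dx":0,"dy":0,"dz":0,"ax":0,"ay":0,"az":0,"grip":0.2},{"dx":0,"dy":0,"dz":0,"ax":0,"ay":0,"az":0,"grip":0.2}]' >/dev/null
python3 -c "
from h import *
d=shot('wrist','w11.png')
T=np.array(manip.get_state()['position']); print(proj(d,[.448,.3095,.0107]),[proj(d,[.448+56e-3*np.cos(a),.3095+56e-3*np.sin(a),.0107]).round(0) for a in (0,.6,-.6,1.57,-1.57)])
delta(.447,.3095,.0117,np.pi/2)"
```

```text
clock: 26.52
position: [0.4454, 0.3068, 0.038]
ee_rot: [0.002, 1.0, -0.001, -0.004]
contact_force: [-1.5, -0.1, 0.3]
width: 0.0605
gripper_force: 27.5
[319.92926062 279.24847753] [array([320., 172.]), array([255., 193.]), array([385., 192.]), array([213., 279.]), array([427., 279.])]
pos [0.4493 0.3096 0.0439] clock 26.73 d [-0.009  0.     0.129] a [-0.001 -0.002 -0.001] yawnow -90.1 q6 2.05
```

View pics/w11.png

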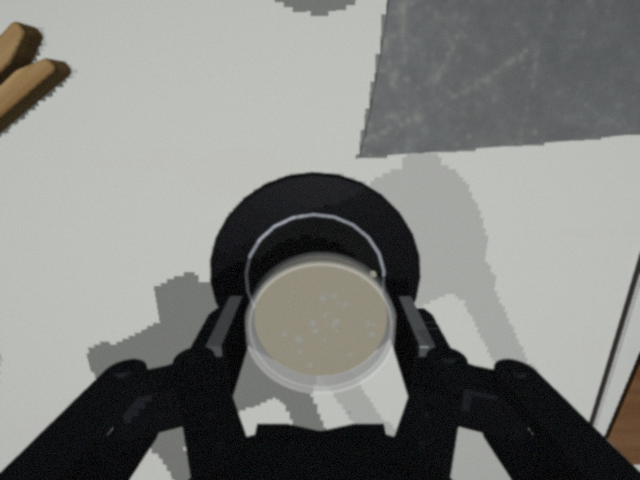

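The plate's edges are at 210 and 419, so its centre column is 314.5 against the predicted 320: shift about 3 mm in +y. The top edge at 173 agrees. Lowering.

```bash
python3 -m jog '[{"dx":-0.008,"dy":-0.0125,"dz":0.02,"ax":0,"ay":0,"az":0,"grip":0.2},{"dx":-0.008,"dy":-0.0125,"dz":0.05,"ax":0,"ay":0,"az":0,"grip":0.2},{"dx":-0.008,"dy":-0.0125,"dz":0.08,"ax":0,"ay":0,"az":0,"grip":0.2},{"dx":-0.008,"dy":-0.0125,"dz":0.1,"ax":0,"ay":0,"az":0,"grip":0.2},{"dx":-0.008,"dy":-0.0125,"dz":0.11,"ax":0,"ay":0,"az":0,"grip":0.2}]' >/dev/null
python3 -m jog '[{"dx":0,"dy":0,"dz":0.007,"ax":0,"ay":0,"az":0,"grip":0.2},{"dx":0,"dy":0,"dz":0.014,"ax":0,"ay":0,"az":0,"grip":0.2},{"dx":0,"dy":0,"dz":0.021,"ax":0,"ay":0,"az":0,"grip":0.2},{"dx":0,"dy":0,"dz":0.021,"ax":0,"ay":0,"az":0,"grip":0.2},{"dx":0,"dy":0,"dz":0.021,"ax":0,"ay":0,"az":0,"grip":0.2}]'
python3 -c "
from h import *
delta(.4472,.3127,.011,np.pi/2)"
```

```text
clock: 27.57
position: [0.4453, 0.3125, 0.0102]
ee_rot: [-0.0, 1.0, -0.0, 0.0]
contact_force: [-0.9, -0.2, 4.2]
width: 0.0607
gripper_force: 27.9
pos [0.4453 0.3125 0.0102] clock 27.57 d [ 0.007 -0.001 -0.003] a [-0. -0. -0.] yawnow -90.0 q6 2.06
```

```bash
python3 -m jog '[{"dx":0,"dy":0,"dz":-0.012,"ax":0,"ay":0,"az":0,"grip":0.2},{"dx":0.007,"dy":0,"dz":-0.012,"ax":0,"ay":0,"az":0,"grip":0.2},{"dx":0.007,"dy":0,"dz":-0.008,"ax":0,"ay":0,"az":0,"grip":0.2},{"dx":0.007,"dy":0,"dz":-0.002,"ax":0,"ay":0,"az":0,"grip":0.2},{"dx":0.007,"dy":0,"dz":-0.002,"ax":0,"ay":0,"az":0,"grip":0.2}]'
python3 -m jog '[{"dx":0,"dy":0,"dz":0,"ax":0,"ay":0,"az":0,"grip":0.6},{"dx":0,"dy":0,"dz":0,"ax":0,"ay":0,"az":0,"grip":1},{"dx":0,"dy":0,"dz":0,"ax":0,"ay":0,"az":0,"grip":1},{"dx":0,"dy":0,"dz":0,"ax":0,"ay":0,"az":0,"grip":1}]'
python3 -m jog '[{"dx":0,"dy":0,"dz":-0.1,"ax":0,"ay":0,"az":0,"grip":1},{"dx":0,"dy":0,"dz":-0.25,"ax":0,"ay":0,"az":0,"grip":1},{"dx":0,"dy":0,"dz":-0.4,"ax":0,"ay":0,"az":0,"grip":1},{"dx":0,"dy":0,"dz":-0.5,"ax":0,"ay":0,"az":0,"grip":1},{"dx":0,"dy":0,"dz":-0.5,"ax":0,"ay":0,"az":0,"grip":1}]'
python3 - <<'E'
from h import *
w=shot('wrist'); t=shot('top')
A=cv2.resize(t['img'][180:325,130:450,::-1],None,fx=2.5,fy=1.0*2.5,interpolation=cv2.INTER_CUBIC)[:362,:800]
B=cv2.resize(w['img'][170:480,160:480,::-1],(240,232))
o=np.zeros((600,800,3),np.uint8); o[:A.shape[0],:A.shape[1]]=A; o[365:597,:240]=B
c=t['img'][255:302,137:187,::-1]; o[365:597,250:497]=cv2.resize(c,(247,232),interpolation=cv2.INTER_CUBIC)
cv2.imwrite('pics/fin.png',o)
E
```

```text
clock: 27.98
position: [0.4473, 0.3125, 0.0102]
ee_rot: [-0.0, 1.0, -0.0, 0.0]
contact_force: [0.2, 1.2, 1.2]
width: 0.0604
gripper_force: 27.6
clock: 28.32
position: [0.4468, 0.3123, 0.0101]
ee_rot: [0.0, 1.0, -0.0, -0.0]
contact_force: [-0.3, 0.0, -0.5]
width: 0.0857
gripper_force: 0.0
clock: 28.73
position: [0.4505, 0.3143, 0.1411]
ee_rot: [-0.003, 1.0, -0.0, 0.005]
contact_force: [0.5, 0.9, 0.1]
width: 0.0855
gripper_force: 0.0
```

View pics/fin.png

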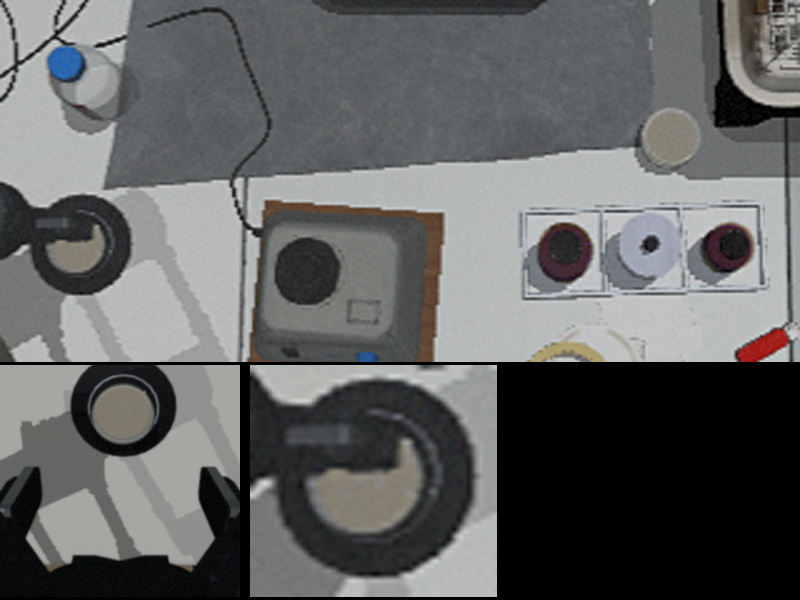

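The carrier is right and the dish lies on the plate, but perhaps a few mm towards the robot. I'll measure the offset numerically.

```bash
python3 - <<'E'
from h import *
for name in ('wrist',):
    d=shot(name); im=d['img'].astype(int); p=proj(d,[.447,.311,.0107]).astype(int)
    x0,y0=max(p[0]-110,0),max(p[1]-110,0); w=im[y0:y0+220,x0:x0+220]
    dm=((w[:,:,0]-w[:,:,2]>15)&(w.max(2)>100)).astype(np.uint8)
    k,l,st,c=cv2.connectedComponentsWithStats(dm); i=1+st[1:,4].argmax()
    cs,_=cv2.findContours((l==i).astype(np.uint8),0,1); e=cv2.fitEllipse(cv2.convexHull(max(cs,key=cv2.contourArea))); q=np.array(e[0])+[x0,y0]
    print('dish top',e[1],onz(d,*q,.0247))
    pm=(w.max(2)<70).astype(np.uint8); k,l,st,c=cv2.connectedComponentsWithStats(pm); i=1+st[1:,4].argmax(); print(st[i])
    cs,_=cv2.findContours((l==i).astype(np.uint8),0,1); e=cv2.fitEllipse(cv2.convexHull(max(cs,key=cv2.contourArea))); q=np.array(e[0])+[x0,y0]
    print('plate',e[1],onz(d,*q,.0107))
delta(.447,.3125,.0105,np.pi/2)
E
```

```text
dish top (68.7665023803711, 73.2287826538086) [0.4483024  0.31277748 0.0247    ]
[  38   36  144  138 9511]
plate (138.1665496826172, 143.35873413085938) [0.45114828 0.31238468 0.0107    ]
pos [0.4465 0.3122 0.1349] clock 28.88 d [ 0.002 -0.002  0.498] a [ 0.  0. -0.] yawnow -90.0 q6 2.05
```

The dish is about 3 mm from the plate's centre, well inside the ring. The stack and the tall bottle haven't moved. Handing in.

```bash
python3 -c "
from rig import manip
print(manip.sign_off())"
```

```text
the job is handed in; nothing more can be done
None
```

I set the bench out as asked and handed the job in at about 29 s: beaker, both bottles and cover are in place in the carrier, the dish lies about 3 mm off the viewing plate's centre, and the tall bottle and dish stack are unmoved.

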